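Book in the glaze jars under today's firing

ROBOT

A 6-joint arm with a two-finger parallel gripper is mounted at the origin on the work surface. World frame = base frame: x ahead of the robot, y to its left, z up, the work surface at z = 0. Lengths are in mm, angles in degrees, forces in N, time in s.
With the tool pointing down it reaches from about 225 to 725 mm from the base axis. Payload 3.1 kg.
Tool frame: the origin (TCP) lies at the very end of the fingers, on their centre line; the grasp point (between the pads) lies 19 mm behind it (pinch_z is the distance from the TCP to the grasp point, in mm); z points along the fingers, y is the line along which they close (so a half turn about z gives the same grasp; the last joint's range is limited). The gripper opens to 85 mm and grips with 20 to 120 N. Pads are 22 mm wide; open, the fingers measure 114 mm over their backs; the gripper's body (76 mm by 85 mm) begins 54 mm behind the grasp point. The pads swing forward as they close: fully open they stand 13 mm farther back than shut.
Start: joints at [56.849, 2.75, 5.684, 92.934, 0, 82.678], TCP at [228.741, 472.541, 198.512] pointing down, gripper open.
Joint ranges: [-166.93, 166.93], [-56.73, 111.36], [-69.38, 81.34], [-121.58, 131.49], [-85.45, 84.26], [-180, 180]. Speed limits (degrees/s): [159.86, 159.86, 180, 180, 180, 180].

INTERFACE

Orientations are given as a 3x3 rotation matrix whose columns are the frame's x, y, z axes.
In Python, from cell import * gives the robot as it stands.
- The arm moves only by the tool arm_command, never from a script. Its arguments are lists of equal length, an entry for each row: "dp": the shift along the tool's x, y, z in mm, a list of three; "twist": the turn about the tool's z in degrees; "jaw": the opening, from 0 (shut) to 1 (fully open). A call has 1 to 8 rows; each row shifts and turns the commanded pose from where the row before left it, along the tool's axes as they then stand; what a row does not reach is not made up. A row lasts 1/10 s, in which the tool goes at most 50 mm and 8.59 degrees, less where a joint would pass 70% of its speed; a pose out of reach is approached as far as the arm can. A call with a gripper value outside its range is refused whole. The fingers move at their own pace and stop on an object; "squeeze" is the grip in N (left out, the last holds). Time passes only in rows, so rows that do not move let the fingers close. It gives the time, the measured TCP pose, the force, the opening and the grip force at its end, in the units of the state.
- read_state(): the state, without advancing time (a new reading comes with each control period).
- capture(name): name is "side" or "top"; returns (picture, depth): 400x640x3 uint8, red, green, blue; 400x640 float32, mm along the optical axis (not along the pixel's ray), 0 where there is no reading.
- camera_model(name): a dict with "mtx" (3x3 intrinsics, pixels), "camera_from_world" (4x4, takes a point from world to camera coordinates). Camera axes: x right, y up, looking along -z (the intrinsics and any distortion apply to the point x, -y, -z); pixel columns grow to the right and rows downward; lengths in mm; the calibration is good to about 2 mm. A picture is of the moment at which its call begins. camera_model takes no time and is no camera call.
- close_job(): hands the job in; it is judged then, once.
The state is a dict: "time": time; "qpos": joint angles; "joint_velocities": joint speeds; "joint_efforts": joint torques, N m; "tool_pos": TCP position; "tool_rot": TCP orientation; "contact_force": force on the tool from outside, world axes, zero at the start; "torque": the same for the moment, N m; "width": opening from 0.0 (shut) to 1.0 (fully open); "gripper_force": force on a finger pad.
Only numpy, scipy, OpenCV 4.12 (cv2) and the standard library are available. Lean on these libraries where they do the work, as an engineer would, in place of code of your own. Each camera call takes 0.05 s, during which the arm holds its last target. There are 200 camera calls.

TASK

Book in the glaze jars that stand on the black mat: stand all of them upright on the strip in front of the scanner, each with its red stripe squarely facing the scanner's bar. With all of them so, push the plunger of the same colour as the tile on the black job stand (the one with the red rail) fully down, and leave the other plunger alone. Then stand all the jars upright on the plywood ware board, without moving the bowl or the clear pot.

Things in the scene. Friction and masses are not known exactly. Their poses are not given: they have to be found in the camera images.
- jar0: A loose screw-top glaze jar, may be absent (None from the start): white round body 62 mm across and 56 mm high with a grey lid 56 mm across, 70 mm high in all, heavy base, 0.2 to 0.4 kg. A red stripe runs down one side and, as a radial bar, over the lid to that side. Origin: centre of its underside; z up; x points from its axis to the red stripe.
- jar0_mark (a point): The middle of the red stripe of jar0, on its side 31 mm from the axis and 30 mm above the underside.
- jar1: A loose screw-top glaze jar, may be absent (None from the start): white round body 62 mm across and 56 mm high with a grey lid 56 mm across, 70 mm high in all, heavy base, 0.2 to 0.4 kg. A red stripe runs down one side and, as a radial bar, over the lid to that side. Origin: centre of its underside; z up; x points from its axis to the red stripe.
- jar1_mark (a point): The middle of the red stripe of jar1, on its side 31 mm from the axis and 30 mm above the underside.
- jar2: A loose screw-top glaze jar, may be absent (None from the start): white round body 62 mm across and 56 mm high with a grey lid 56 mm across, 70 mm high in all, heavy base, 0.2 to 0.4 kg. A red stripe runs down one side and, as a radial bar, over the lid to that side. Origin: centre of its underside; z up; x points from its axis to the red stripe.
- jar2_mark (a point): The middle of the red stripe of jar2, on its side 31 mm from the axis and 30 mm above the underside.
- jar3: A loose screw-top glaze jar, may be absent (None from the start): white round body 62 mm across and 56 mm high with a grey lid 56 mm across, 70 mm high in all, heavy base, 0.2 to 0.4 kg. A red stripe runs down one side and, as a radial bar, over the lid to that side. Origin: centre of its underside; z up; x points from its axis to the red stripe.
- jar3_mark (a point): The middle of the red stripe of jar3, on its side 31 mm from the axis and 30 mm above the underside.
- scanner: The fixed label scanner. Origin: on the table, in the middle of a flat painted strip (white with a yellow border, 80 mm across in x, 390 mm long in y, no height). +x points, roughly away from the robot, to the grey bar (420 mm long in y, 30 mm thick, 70 mm high), whose dark window, the face that reads, lies 75 mm from the strip's middle line.
- mat: The flat black rubber delivery mat, fixed, 220 x 220 x 4 mm, on which the jars stand at the start. Origin: centre of its underside.
- board: The plywood ware board, fixed, 220 x 220 x 12 mm, with a darker edge strip along two sides. Origin: centre of its underside; x and y along its sides.
- job_stand: The job stand: a black fixed base 105 x 105 x 15 mm with a low red rail along one edge; one glazed tile lies on it. Origin: centre of its underside. Not to be touched.
- spare_pad: A plain cork pad 105 x 105 x 15 mm, fixed, on which the other tile lies; it means nothing for the job. Origin: centre of its underside.
- bowl: A terracotta bowl, 110 mm across and 50 mm high, a bystander. Origin: centre of its underside.
- glass_pot: An empty clear pot, 80 mm across and 100 mm high, a bystander. Origin: centre of its underside.
- tile_blue: A glazed test tile, blue on top, 75 x 75 x 11 mm, fixed flat on either the job stand or the cork pad. Origin: centre of its underside.
- plunger_blue (a joint): The travel of the blue plunger (m): 0 is up, 0.025 is fully down. It sinks straight down against a spring, about 3 N to start and 10 N at the bottom, and comes back up by itself.
- plunger_blue_cap (a point): The centre of the top of the blue plunger's round cap (50 mm across, 12 mm thick); with the plunger up it is 92 mm above the table. The cap stands over a fixed grey housing 80 x 80 x 50 mm high.
- tile_orange: A glazed test tile, orange on top, 75 x 75 x 11 mm, fixed flat on either the job stand or the cork pad. Origin: centre of its underside.
- plunger_orange (a joint): The travel of the orange plunger (m): 0 is up, 0.025 is fully down. It sinks straight down against a spring, about 3 N to start and 10 N at the bottom, and comes back up by itself.
- plunger_orange_cap (a point): The centre of the top of the orange plunger's round cap (50 mm across, 12 mm thick); with the plunger up it is 92 mm above the table. The cap stands over a fixed grey housing 80 x 80 x 50 mm high.
Things that resemble listed ones, but are neither listed nor needed, are in the scene too. What is shaped like the jar0 but green or pink is not meant.

How it is judged (in metres and radians):
On the way, in this order (a step that is already met when the one before it is completed fails the run):
1. every jar stands on the strip with its red stripe facing the scanner bar (axis within 20 mm of the strip's middle line, stripe within 0.3 rad) (x of jar0 in the frame of scanner between -0.02 and 0.02 m and y of jar0 in the frame of scanner between -0.19 and 0.19 m and x of each of jar0_mark, jar1_mark, jar2_mark, jar3_mark in the frame of scanner above 0 m and angle between the x axis of each of jar0, jar1, jar2, jar3 and the x axis of scanner, either way round below 0.3 rad and angle between each of jar0, jar1, jar2, jar3's own z axis and vertical below 0.1 rad and height (world z) of each of jar0, jar1, jar2, jar3 below 0.012 m and linear speed of each of jar0, jar1, jar2, jar3 below 0.03 m/s and x of jar1 in the frame of scanner between -0.02 and 0.02 m and y of jar1 in the frame of scanner between -0.19 and 0.19 m and x of jar2 in the frame of scanner between -0.02 and 0.02 m and y of jar2 in the frame of scanner between -0.19 and 0.19 m and x of jar3 in the frame of scanner between -0.02 and 0.02 m and y of jar3 in the frame of scanner between -0.19 and 0.19 m), for 0.3 s.
2. the plunger of the job tile's colour is fully down (21.5 of its 25 mm) while every jar stands so (all of step 1 and ((horizontal distance between tile_blue and job_stand below 0.05 m and value of joint plunger_blue above 0.0215 m) or (horizontal distance between tile_orange and job_stand below 0.05 m and value of joint plunger_orange above 0.0215 m))), for 0.05 s.
At the end, for the whole second after the job is handed in: Every jar present stands upright (within 0.1 rad), at rest, on the ware board, its axis within 95 mm of the board's middle along both of its sides, and both plungers are up again (within 4 mm) (x of jar0 in the frame of board between -0.095 and 0.095 m and y of jar0 in the frame of board between -0.095 and 0.095 m and z of jar0 in the frame of board between 0.006 and 0.018 m and angle between each of jar0, jar1, jar2, jar3's own z axis and vertical below 0.1 rad and linear speed of each of jar0, jar1, jar2, jar3 below 0.02 m/s and x of jar1 in the frame of board between -0.095 and 0.095 m and y of jar1 in the frame of board between -0.095 and 0.095 m and z of jar1 in the frame of board between 0.006 and 0.018 m and x of jar2 in the frame of board between -0.095 and 0.095 m and y of jar2 in the frame of board between -0.095 and 0.095 m and z of jar2 in the frame of board between 0.006 and 0.018 m and x of jar3 in the frame of board between -0.095 and 0.095 m and y of jar3 in the frame of board between -0.095 and 0.095 m and z of jar3 in the frame of board between 0.006 and 0.018 m and value of joint each of plunger_blue, plunger_orange below 0.004 m); the robot touches nothing.
It fails at once if the orange plunger is pushed although the blue tile lies on the job stand (horizontal distance between tile_blue and job_stand below 0.05 m and value of joint plunger_orange above 0.008 m).
It fails at once if the blue plunger is pushed although the orange tile lies on the job stand (horizontal distance between tile_orange and job_stand below 0.05 m and value of joint plunger_blue above 0.008 m).
It fails at once if a bystander (bowl, clear pot) is moved by more than 30 mm (distance of any of bowl, glass_pot from where it was at the start of the episode above 0.03 m).
Of jar0, jar1, jar2, jar3 only 3 to 4 are there at a start; the rules pass over those that are not, and their reading is None.
At some moment in a run one of jar0, jar1, jar2, jar3 may be knocked a few centimetres aside while the robot is not near it.
It also fails if it takes over 210 s, if anything falls off the work surface, if the arm or the gripper's body presses on something with over 40 N, if the wrist force passes 120 N, or if a joint passes its speed limit or range.

## Working session

There is one attempt and no reset: what is moved stays moved. The work goes in short steps, Python scripts to look and compute and a tool call to move; the robot and the scene stay as the last step left them, time stands still between calls to the robot, and variables do not carry over. Pictures are saved under pics/ and viewed, at most 14 in all, crops included, and the job is handed in when it is done.

Besides the shell and the picture viewer there is one more tool, called after ">>>" as a command line: name --pt "numbers of a row" for each row, then --argument value for the rest. arm_command: Moves the arm, as the interface text tells. Its arguments: {"type":"object","properties":{"dp":{"type":"array"},"twist":{"type":"array"},"jaw":{"type":"array"},"squeeze":{"type":"number"}},"required":["dp","twist","jaw"]}

```bash
ls; mkdir -p pics; python3 - <<'E'
from cell import *
import cv2,numpy as np
for n in("top","side"):
    p,d=capture(n); np.savez(f"pics/{n}0.npz",p=p,d=d); cv2.imwrite(f"pics/{n}0.png",p[:,:,::-1])
    m=camera_model(n); print(n,{k:np.round(v,3).tolist() if not isinstance(v,str) else v for k,v in m.items()})
s=read_state(); print(s)
E
```

```text
pics
top {'mtx': [[386.564, 0.0, 320.763], [0.0, 386.564, 201.184], [0.0, 0.0, 1.0]], 'camera_from_world': [[-0.004, -1.0, 0.011, 16.732], [0.999, -0.004, 0.053, -576.497], [-0.053, 0.011, 0.999, -1063.874], [0.0, 0.0, 0.0, 1.0]]}
side {'mtx': [[492.608, 0.0, 323.219], [0.0, 492.608, 201.113], [0.0, 0.0, 1.0]], 'camera_from_world': [[0.706, -0.708, -0.004, -380.272], [0.351, 0.344, 0.871, -277.766], [-0.616, -0.616, 0.491, -1180.305], [0.0, 0.0, 0.0, 1.0]]}
{'time': 0.1, 'qpos': array([ 5.68497527e+01,  2.79081460e+00,  5.60035602e+00,  9.29350455e+01,
       -3.88348948e-04,  8.26781011e+01]), 'joint_velocities': array([-0.05912725, -0.16501636,  0.25763094, -0.03248319,  0.04091697,
       -0.09063003]), 'joint_efforts': array([ 3.44369662e-03, -3.39852118e+01,  3.20934999e+01,  1.57985132e-02,
       -6.93497918e-05,  7.50342934e-06]), 'tool_pos': array([228.38926225, 472.01345744, 197.41261548]), 'tool_rot': array([[-9.00103161e-01,  4.35675197e-01, -1.19214755e-03],
       [ 4.35676743e-01,  9.00101327e-01, -1.83764454e-03],
       [ 2.72437439e-04, -2.17346062e-03, -9.99997601e-01]]), 'contact_force': array([ 0.49238765,  0.01216214, -0.251557  ]), 'torque': array([-0.00504473, -0.02316427,  0.047154  ]), 'gripper_force': 0.0, 'width': 0.9997232887867059}
```

View pics/top0.png

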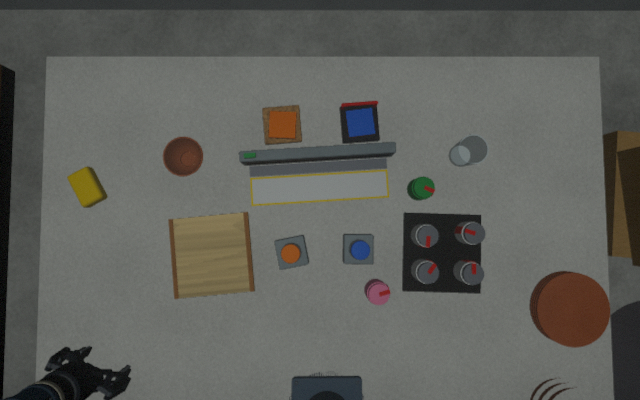

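View pics/side0.png

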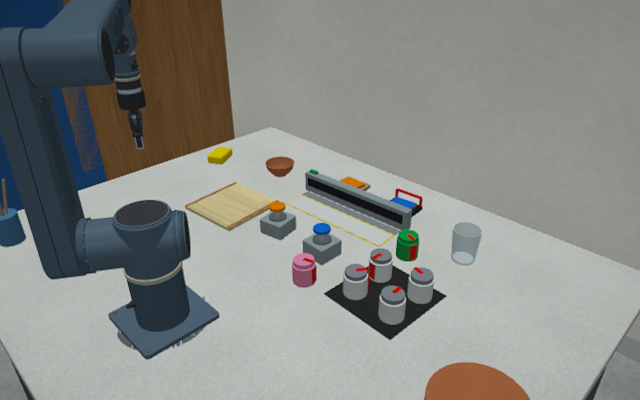

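The two views show four red-striped white jars on the mat at top pixels (425,236), (469,233), (426,272) and (468,272). The look-alikes are a green jar at (421,188) and a pink one at (378,292), and neither is wanted. The job stand with the red rail, at (360,122), carries the blue tile. That means the blue plunger at (360,250), not the orange one at (290,254).

```bash
cat > h.py <<'E'
import cv2,numpy as np
from cell import *
def w(name,uv,z):
    m=camera_model(name);K=np.array(m["mtx"]);T=np.array(m["camera_from_world"]);R,t=T[:3,:3],T[:3,3]
    uv=np.atleast_2d(uv).astype(float)
    r=np.c_[uv,np.ones(len(uv))]@np.linalg.inv(K).T; r=r*[1,-1,-1]
    d=r@R; c=-R.T@t
    return c+d*((z-c[2])/d[:,2])[:,None]
def px(name,P):
    m=camera_model(name);K=np.array(m["mtx"]);T=np.array(m["camera_from_world"])
    q=(np.atleast_2d(P)@T[:3,:3].T+T[:3,3])*[1,-1,-1]; q=q@K.T
    return q[:,:2]/q[:,2:]
def height(name,d):
    m=camera_model(name);K=np.array(m["mtx"]);T=np.array(m["camera_from_world"])
    v,u=np.mgrid[:400,:640]; r=np.stack([u,v,np.ones_like(u)],-1)@np.linalg.inv(K).T*[1,-1,-1]
    return (r*d[...,None]-T[:3,3])@T[:3,:3]
def red(p):
    p=p.astype(int); return (p[...,0]>110)&(p[...,1]<70)&(p[...,2]<70)
def jars(p,d,base=4,box=None):
    """lids by height: centre, stripe yaw"""
    X=height("top",d); H=base+70
    m=((X[...,2]>H-9)&(X[...,2]<H+9)&(d>0)).astype(np.uint8)
    if box is not None:
        x0,x1,y0,y1=box; m&=((X[...,0]>x0)&(X[...,0]<x1)&(X[...,1]>y0)&(X[...,1]<y1)).astype(np.uint8)
    n,l,s,c=cv2.connectedComponentsWithStats(m); out=[]
    for i in range(1,n):
        if not 150<s[i,4]<900: continue
        pts=np.argwhere(l==i)[:,::-1]; W=w("top",pts,H)
        cw=W.mean(0); ext=np.ptp(W[:,:2],axis=0)
        rr=red(p)&(l==i); q=w("top",np.argwhere(rr)[:,::-1],H) if rr.sum()>4 else None
        if q is None: out.append((cw,ext,None,None,0,s[i,4]));continue
        dv=q.mean(0)-cw; a1=np.degrees(np.arctan2(dv[1],dv[0]))
        e=np.linalg.eigh(np.cov(q[:,:2].T))[1][:,1]; e=e*np.sign(e@dv[:2]); a2=np.degrees(np.arctan2(e[1],e[0]))
        out.append((cw,ext,a1,a2,int(rr.sum()),s[i,4]))
    return out
def look(name):
    return capture(name)
E
python3 - <<'E'
from h import *
z=np.load("pics/top0.npz");p,d=z["p"],z["d"]
for b in(4,0):
  for o in jars(p,d,b,(200,800,-450,300)): print(b,np.round(o[0][:2]),np.round(o[1]),o[2:],np.round(px("top",o[0])))
hsv=cv2.cvtColor(p,cv2.COLOR_RGB2HSV)
def rect(mask,zz,lab,box):
    u0,u1,v0,v1=box; mm=np.zeros_like(mask);mm[v0:v1,u0:u1]=mask[v0:v1,u0:u1]
    pts=np.argwhere(mm)[:,::-1]; W=w("top",pts,zz)
    r=cv2.minAreaRect(W[:,:2].astype(np.float32)); print(lab,len(pts),np.round(W[:,:2].mean(0)),[np.round(x,1) for x in r])
H,S,V=[hsv[...,i].astype(int) for i in range(3)]
rect((H>18)&(H<35)&(S>120),0,"strip",(235,405,150,215))
rect((S>40)&(H<30),12,"board",(160,265,205,305))
rect((H>100)&(H<125)&(S>150),92,"blue",(335,385,225,275))
rect((H<20)&(S>150),92,"orange",(270,315,230,280))
rect((V<45),4,"mat",(395,490,205,300))
X=height("top",d)
print("bar z",np.median(X[150:158,300:340,2]), "cap", X[250,360],X[254,290],"strip",X[188,320])
for lab,u,v,hh in(("pot",468,150,100),("green",421,188,70),("pink",378,292,70),("bowl",183,156,50)): print(lab,w("top",(u,v),hh).round())
c=np.concatenate([cv2.resize(p[175:300,335:490],None,fx=5,fy=4.6,interpolation=2)]);cv2.imwrite("pics/crop.png",c[:,:,::-1])
E
```

```text
4 [ 609. -257.] [53. 56.] (np.float64(-105.97117390353361), np.float64(-114.77315345858203), 27, np.int32(347)) [[423. 187.]]
4 [ 487. -388.] [53. 56.] (np.float64(63.85755997218239), np.float64(71.36094221063162), 28, np.int32(368)) [[474. 233.]]
4 [ 481. -265.] [53. 56.] (np.float64(-177.2174111749716), np.float64(171.36884535694088), 34, np.int32(363)) [[427. 236.]]
4 [ 385. -264.] [55. 55.] (np.float64(-43.559550111984464), np.float64(-38.31090123206638), 31, np.int32(372)) [[428. 273.]]
4 [ 381. -382.] [52. 56.] (np.float64(-15.498500006731746), np.float64(3.763710869398602), 27, np.int32(375)) [[472. 274.]]
4 [ 330. -134.] [52. 55.] (np.float64(-76.35471221512384), np.float64(-74.69085285241394), 44, np.int32(363)) [[378. 294.]]
0 [ 609. -258.] [53. 56.] (np.float64(-105.23016972234642), np.float64(-114.7731534585821), 27, np.int32(352)) [[423. 187.]]
0 [ 487. -388.] [58. 59.] (np.float64(60.4313931391893), np.float64(71.36094221063159), 28, np.int32(395)) [[473. 233.]]
0 [ 481. -265.] [58. 61.] (np.float64(-171.57963984911618), np.float64(171.10496037903678), 32, np.int32(383)
[... 381 characters left out ...]
94.]]
strip 443 [615.  20.] [array([617.1,  18.4]), array([ 79.5, 390. ]), np.float64(3.4)]
board 6476 [429. 319.] [array([439.9, 297.2]), array([237.3, 269.8]), np.float64(5.1)]
blue 266 [447. -85.] [array([447.3, -85.4]), array([46.5, 43.6]), np.float64(89.7)]
orange 275 [439.  95.] [array([439.3,  94.9]), array([46.3, 46.1]), np.float64(89.9)]
mat 3738 [ 433. -318.] [array([ 432.2, -324.9]), array([216.9, 216.9]), np.float64(87.9)]
bar z 70.68067029856027 cap [446.05793996 -85.37362893  92.42563287] [436.90448459  94.78186353  94.11042747] strip [614.55268074  16.20999999   3.21995058]
pot [[ 704. -368.  100.]]
green [[ 608. -252.   70.]]
pink [[ 335. -134.   70.]]
bowl [[699. 387.  50.]]
```

View pics/crop.png

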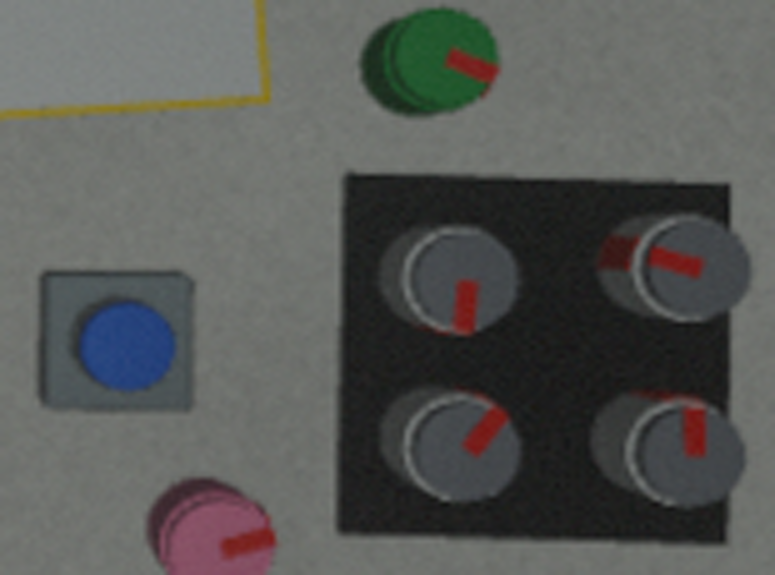

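In the crop, the mat jars sit at (462,278), (692,268), (462,455) and (692,455), with grey lids and red bars pointing down, left, up-right and up. They are the four wanted jars. The green one at (440,60) and the pink one at (210,535) are excluded.

```bash
cat >> h.py <<'E'
def stripe(p,c,H=74,n=6):
    """redness weighted bar direction on the lid at centre c"""
    g=np.arange(-27,27.5,1.); gx,gy=np.meshgrid(g,g,indexing="ij"); ok=(np.hypot(gx,gy)<27)
    P=np.c_[c[0]+gx[ok],c[1]+gy[ok],np.full(ok.sum(),H)]
    uv=px("top",P).astype(np.float32); q=p.astype(np.float32)
    v=cv2.remap(q,uv[:,:1],uv[:,1:],cv2.INTER_LINEAR)[:,0]
    r=np.clip(v[:,0]-np.maximum(v[:,1],v[:,2])-30,0,None); D=P[:,:2]-np.asarray(c)[:2]
    m=(r[:,None]*D).sum(0)/r.sum(); E=D-m; C=(r[:,None]*E).T@E
    e=np.linalg.eigh(C)[1][:,1]; e*=np.sign(e@m)
    return round(float(np.degrees(np.arctan2(m[1],m[0]))),1),round(float(np.degrees(np.arctan2(e[1],e[0]))),1),round(float(np.hypot(*m)),1)
def leg(psi,d):
    a=np.radians(psi); return np.round([np.cos(a)*d[0]+np.sin(a)*d[1],np.sin(a)*d[0]-np.cos(a)*d[1],-d[2]],1)
E
python3 - <<'E'
from h import *
z=np.load("pics/top0.npz");p,d=z["p"],z["d"]
for o in jars(p,d,4,(350,520,-450,-230)): print(np.round(o[0][:2],1),stripe(p,o[0]))
X=height("top",d); m=((X[...,2]>7)&(X[...,2]<22)&(d>0)).astype(np.uint8); m[:, :150]=0; m[:,262:]=0;m[:200]=0;m[310:]=0
n,l,s,c=cv2.connectedComponentsWithStats(m);i=1+np.argmax(s[1:,4]);W=w("top",np.argwhere(l==i)[:,::-1],12)
print("board",s[i],cv2.minAreaRect(W[:,:2].astype(np.float32)))
print(leg(154.2,np.array([385,-264,150])-[228.7,472.5,198.5]))
E
```

```text
[ 487.2 -388.3] (65.7, 72.5, 11.5)
[ 481.  -265.2] (-175.9, 174.2, 13.4)
[ 384.6 -264.1] (-44.5, -36.2, 14.8)
[ 380.9 -382.3] (-13.2, 0.4, 14.3)
board [ 168  212   87   87 6377] ((428.10699462890625, 319.5653076171875), (221.16175842285156, 222.2334442138672), 5.198441982269287)
[-461.3 -595.1   48.5]
```

>>> arm_command --pt "-25.7 -33.2 2.7" --pt "-25.7 -33.2 2.7" --pt "-25.7 -33.2 2.7" --pt "-25.7 -33.2 2.7" --pt "-25.7 -33.2 2.7" --pt "-25.7 -33.2 2.7" --pt "-25.7 -33.2 2.7" --pt "-25.7 -33.2 2.7" --twist '[0,0,0,0,0,0,0,0]' --jaw '[1,1,1,1,1,1,1,1]' --squeeze 40

```text
time: 0.9
tool_pos: [297.8, 142.4, 176.4]
tool_rot: [[-0.9, 0.435, 0.0], [0.435, 0.9, -0.0], [-0.0, -0.0, -1.0]]
contact_force: [0.0, -1.2, 1.1]
width: 1.0
gripper_force: 0.0
```

>>> arm_command --pt "-25.7 -33.2 2.7" --pt "-25.7 -33.2 2.7" --pt "-25.7 -33.2 2.7" --pt "-25.7 -33.2 2.7" --pt "-25.7 -33.2 2.7" --pt "-25.7 -33.2 2.7" --pt "-25.7 -33.2 2.7" --pt "-25.7 -33.2 2.7" --twist '[0,0,0,0,0,0,0,0]' --jaw '[1,1,1,1,1,1,1,1]'

```text
time: 1.7
tool_pos: [367.1, -186.4, 154.8]
tool_rot: [[-0.9, 0.436, -0.0], [0.436, 0.9, 0.001], [0.0, 0.0, -1.0]]
contact_force: [1.3, -0.2, -0.3]
width: 1.001
gripper_force: 0.0
```

>>> arm_command --pt "-25.7 -33.2 2.7" --pt "-25.7 -33.2 2.7" --pt "0 0 0" --pt "0 0 0" --pt "0 0 0" --pt "0 0 0" --pt "0 0 0" --pt "0 0 0" --twist '[0,0,-8,-8,-8,-8,-8,-8]' --jaw '[1,1,1,1,1,1,1,1]'

```text
time: 2.5
tool_pos: [384.4, -266.6, 149.2]
tool_rot: [[-0.924, -0.383, -0.001], [-0.383, 0.924, 0.001], [0.001, 0.001, -1.0]]
contact_force: [-0.0, 0.1, -0.2]
width: 0.999
gripper_force: 0.0
```

>>> arm_command --pt "0 0 0" --pt "0 0 0" --pt "0 0 0" --pt "0 0 0" --pt "0 0 0" --pt "0 0 0" --twist '[-8,-8,-8,-8,0,0]' --jaw '[1,1,1,1,1,1]'

```text
time: 3.1
tool_pos: [384.5, -266.7, 149.5]
tool_rot: [[-0.588, -0.809, -0.001], [-0.809, 0.588, 0.001], [-0.0, 0.001, -1.0]]
contact_force: [0.4, -0.2, 0.7]
width: 0.996
gripper_force: 0.0
```

>>> arm_command --pt "0 0 30" --pt "0 0 30" --pt "0 0 30" --pt "0 0 25" --pt "0 0 15" --pt "0 0 5" --pt "0 0 0" --twist '[0,0,0,0,0,0,0]' --jaw '[1,1,1,1,1,1,1]'

```text
time: 3.8
tool_pos: [384.1, -266.3, 14.1]
tool_rot: [[-0.586, -0.81, -0.001], [-0.81, 0.586, 0.001], [-0.0, 0.002, -1.0]]
contact_force: [-0.9, -0.5, 0.2]
width: 0.999
gripper_force: 0.0
```

>>> arm_command --pt "0 0 0" --pt "0 0 0" --pt "0 0 0" --pt "0 0 0" --pt "0 0 0" --pt "0 0 0" --pt "0 0 0" --twist '[0,0,0,0,0,0,0]' --jaw '[0.5,0.5,0.5,0.5,0.5,0.5,0.5]'

```text
time: 4.5
tool_pos: [385.7, -267.8, 16.9]
tool_rot: [[-0.586, -0.811, 0.002], [-0.811, 0.586, -0.002], [0.0, -0.003, -1.0]]
contact_force: [-2.0, 1.1, 6.0]
width: 0.701
gripper_force: 42.7
```

>>> arm_command --pt "0 0 -5" --pt "0 0 -15" --pt "0 0 -30" --pt "0 0 -35" --pt "0 0 -35" --pt "0 0 -15" --pt "-10 1.4 0" --pt "-20 2.8 0" --twist '[0,0,0,0,0,0,0,0]' --jaw '[0.5,0.5,0.5,0.5,0.5,0.5,0.5,0.5]'

```text
time: 5.3
tool_pos: [398.6, -239.9, 148.4]
tool_rot: [[-0.587, -0.809, -0.001], [-0.809, 0.587, 0.001], [0.0, 0.002, -1.0]]
contact_force: [0.3, 0.4, -4.4]
width: 0.698
gripper_force: 44.4
```

>>> arm_command --pt "-36 5 0" --pt "-36 5 0" --pt "-36 5 0" --pt "-36 5 0" --pt "-36 5 0" --pt "-36 5 0" --pt "-36 5 0" --pt "-36 5 0" --twist '[0,0,0,0,0,0,0,0]' --jaw '[0.5,0.5,0.5,0.5,0.5,0.5,0.5,0.5]'

```text
time: 6.1
tool_pos: [533.7, 19.2, 146.5]
tool_rot: [[-0.585, -0.811, -0.005], [-0.811, 0.585, 0.001], [0.002, 0.005, -1.0]]
contact_force: [1.2, -0.6, -3.2]
width: 0.703
gripper_force: 44.3
```

>>> arm_command --pt "-36 5 0" --pt "-36 5 0" --pt "-36 5 0" --pt "-30 4.2 0" --pt "-15.1 2 0" --pt "0 0 0" --pt "0 0 0" --twist '[0,0,0,0,0,-7.9,-7.9]' --jaw '[0.5,0.5,0.5,0.5,0.5,0.5,0.5]'

```text
time: 6.8
tool_pos: [605.5, 154.9, 145.6]
tool_rot: [[-0.336, -0.942, -0.007], [-0.942, 0.336, -0.001], [0.003, 0.006, -1.0]]
contact_force: [-0.6, -0.5, -2.9]
width: 0.7
gripper_force: 44.3
```

>>> arm_command --pt "0 0 0" --pt "0 0 0" --pt "0 0 0" --pt "0 0 0" --pt "0 0 0" --twist '[-7.9,-7.9,-7.8,0,0]' --jaw '[0.5,0.5,0.5,0.5,0.5]'

```text
time: 7.3
tool_pos: [606.1, 153.8, 147.3]
tool_rot: [[0.06, -0.998, -0.004], [-0.998, -0.06, -0.0], [0.0, 0.004, -1.0]]
contact_force: [-0.1, 0.1, -2.5]
width: 0.696
gripper_force: 44.3
```

```bash
python3 - <<'E'
from h import *
p,d=capture("side"); cv2.imwrite("pics/s1.png",p[60:320,230:480,::-1].repeat(2,0).repeat(2,1))
t,d=capture("top"); np.savez("pics/t1.npz",p=t,d=d)
for o in jars(t,d,4,(300,560,-500,-200)): print(np.round(o[0][:2],1),stripe(t,o[0]))
E
```

```text
[ 487.  -388.4] (65.4, 72.8, 11.6)
[ 481.2 -265.2] (-175.7, 174.1, 13.5)
[ 381.  -382.2] (-13.7, 0.2, 14.2)
```

View pics/s1.png

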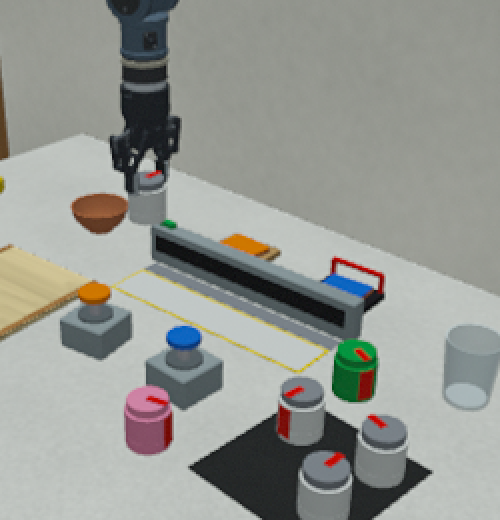

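Picture s1 shows the jar held upright at (148,200) above the far end of the strip, with three jars still on the mat.

>>> arm_command --pt "1 3 30" --pt "0 0 35" --pt "0 0 30" --pt "0 0 20" --pt "0 0 10" --pt "0 0 6" --pt "0 0 0" --twist '[0,0,0,0,0,0,0]' --jaw '[0.5,0.5,0.5,0.5,0.5,0.5,0.5]'

```text
time: 8.1
tool_pos: [604.5, 152.1, 18.8]
tool_rot: [[0.062, -0.998, -0.0], [-0.998, -0.062, -0.0], [0.0, 0.0, -1.0]]
contact_force: [-0.1, -0.5, -3.5]
width: 0.699
gripper_force: 44.3
```

>>> arm_command --pt "0 0 2" --pt "0 0 1" --pt "0 0 0" --twist '[0,0,0]' --jaw '[0.5,0.5,0.5]'

```text
time: 8.4
tool_pos: [605.4, 152.3, 17.0]
tool_rot: [[0.062, -0.998, 0.002], [-0.998, -0.062, 0.0], [-0.0, -0.002, -1.0]]
contact_force: [0.0, 0.3, -4.1]
width: 0.695
gripper_force: 44.3
```

>>> arm_command --pt "0 -4 2" --pt "0 0 1.5" --pt "0 0 0" --twist '[0,0,0]' --jaw '[0.5,0.5,0.5]'

```text
time: 8.7
tool_pos: [609.7, 152.5, 13.1]
tool_rot: [[0.062, -0.998, 0.002], [-0.998, -0.062, 0.0], [-0.0, -0.002, -1.0]]
contact_force: [1.1, -0.2, -1.1]
width: 0.697
gripper_force: 44.4
```

>>> arm_command --pt "0 0 1" --pt "0 0 0" --twist '[0,0]' --jaw '[0.5,0.5]'

```text
time: 8.9
tool_pos: [609.7, 152.5, 13.1]
tool_rot: [[0.062, -0.998, 0.003], [-0.998, -0.062, 0.0], [-0.0, -0.003, -1.0]]
contact_force: [-0.6, -0.5, 4.3]
width: 0.699
gripper_force: 45.1
```

>>> arm_command --pt "0 0 -1" --pt "0 0 0" --pt "0 0 0" --pt "0 0 0" --pt "0 0 -10" --pt "0 0 -25" --pt "0 0 -35" --pt "0 0 -35" --twist '[0,0,0,0,0,0,0,0]' --jaw '[1,1,1,1,1,1,1,1]'

```text
time: 9.7
tool_pos: [608.0, 152.3, 118.6]
tool_rot: [[0.062, -0.998, -0.001], [-0.998, -0.062, -0.0], [0.0, 0.001, -1.0]]
contact_force: [1.2, 0.0, 0.5]
width: 0.999
gripper_force: 0.0
```

>>> arm_command --pt "0 0 -30" --pt "37.4 13.9 0" --pt "37.4 13.9 0" --pt "37.4 13.9 0" --pt "37.4 13.9 0" --pt "37.4 13.9 0" --pt "37.4 13.9 0" --pt "37.4 13.9 0" --twist '[0,0,0,0,0,0,0,0]' --jaw '[1,1,1,1,1,1,1,1]'

```text
time: 10.5
tool_pos: [527.3, -116.4, 148.4]
tool_rot: [[0.062, -0.998, 0.001], [-0.998, -0.062, -0.0], [0.001, -0.001, -1.0]]
contact_force: [-1.0, 0.6, -0.2]
width: 1.0
gripper_force: 0.0
```

>>> arm_command --pt "37.4 13.9 0" --pt "37.4 13.9 0" --pt "37.4 13.9 0" --pt "37.6 14.2 0" --pt "0 0 0" --pt "0 0 0" --pt "0 0 0" --twist '[0,0,0,0,4.7,4.7,0]' --jaw '[1,1,1,1,1,1,1]'

```text
time: 11.2
tool_pos: [481.2, -268.6, 148.2]
tool_rot: [[-0.103, -0.995, 0.001], [-0.995, 0.103, -0.0], [0.0, -0.001, -1.0]]
contact_force: [0.4, -0.4, -0.2]
width: 1.002
gripper_force: 0.0
```

```bash
cat >> h.py <<'E'
def report():
    t,d=capture("top"); np.savez("pics/last.npz",p=t,d=d)
    for b,box in((4,(300,560,-500,-200)),(0,(550,690,-195,230)),(12,(300,560,190,450))):
        for o in jars(t,d,b,box): print(b,np.round(o[0][:2],1),stripe(t,o[0],b+70))
    return t
E
python3 - <<'E'
from h import *
report()
E
```

```text
4 [ 481.  -265.2] (-175.7, 174.1, 13.4)
4 [ 381.  -382.8] (-11.6, 0.6, 14.1)
0 [685.8 161.4] (nan, nan, nan)
0 [606.9 154.7] (2.2, 2.4, 14.7)h.py:45: RuntimeWarning: invalid value encountered in divide
  m=(r[:,None]*D).sum(0)/r.sum(); E=D-m; C=(r[:,None]*E).T@E
```

>>> arm_command --pt "0 0 30" --pt "0 0 30" --pt "0 0 30" --pt "0 0 24" --pt "0 0 15" --pt "0 0 5" --pt "0 0 0" --twist '[0,0,0,0,0,0,0]' --jaw '[1,1,1,1,1,1,1]'

```text
time: 11.95
tool_pos: [481.3, -267.7, 13.3]
tool_rot: [[-0.101, -0.995, -0.0], [-0.995, 0.101, 0.0], [-0.0, 0.0, -1.0]]
contact_force: [0.2, 0.2, 0.4]
width: 1.0
gripper_force: 0.0
```

>>> arm_command --pt "0 0 0" --pt "0 0 0" --pt "0 0 0" --pt "0 0 0" --pt "0 0 0" --pt "0 0 0" --pt "0 0 0" --twist '[0,0,0,0,0,0,0]' --jaw '[0.5,0.5,0.5,0.5,0.5,0.5,0.5]'

```text
time: 12.65
tool_pos: [483.2, -269.2, 15.9]
tool_rot: [[-0.101, -0.995, 0.004], [-0.995, 0.101, -0.003], [0.002, -0.004, -1.0]]
contact_force: [0.3, 0.5, 5.9]
width: 0.702
gripper_force: 43.8
```

>>> arm_command --pt "0 0 -5" --pt "0 0 -15" --pt "0 0 -30" --pt "0 0 -35" --pt "0 0 -35" --pt "0 0 -15" --pt "-15 -4.3 0" --pt "-30 -8.5 0" --twist '[0,0,0,0,0,0,0,0]' --jaw '[0.5,0.5,0.5,0.5,0.5,0.5,0.5,0.5]'

```text
time: 13.45
tool_pos: [498.2, -224.8, 147.4]
tool_rot: [[-0.105, -0.994, -0.001], [-0.994, 0.105, 0.0], [-0.0, 0.001, -1.0]]
contact_force: [0.4, 0.8, -2.8]
width: 0.694
gripper_force: 44.1
```

>>> arm_command --pt "-36 -10.3 0" --pt "-36 -10.3 0" --pt "-36 -10.3 0" --pt "-36 -10.3 0" --pt "-36 -10.3 0" --pt "-36 -10.3 0" --pt "-36 -10.3 0" --pt "-30 -8.5 0" --twist '[0,0,0,0,0,0,0,0]' --jaw '[0.5,0.5,0.5,0.5,0.5,0.5,0.5,0.5]'

```text
time: 14.25
tool_pos: [606.0, 51.3, 145.2]
tool_rot: [[-0.1, -0.995, -0.005], [-0.995, 0.1, 0.001], [-0.001, 0.005, -1.0]]
contact_force: [-0.1, -0.6, -3.0]
width: 0.698
gripper_force: 44.1
```

>>> arm_command --pt "-16.6 -4.5 0" --pt "0 0 0" --pt "0 0 0" --pt "0 0 0" --pt "0 0 0" --pt "0 0 0" --pt "0 0 0" --pt "0 0 0" --twist '[0,8.5,8.5,8.5,8.5,8.5,8.5,8.5]' --jaw '[0.5,0.5,0.5,0.5,0.5,0.5,0.5,0.5]'

```text
time: 15.05
tool_pos: [612.2, 63.8, 146.4]
tool_rot: [[-0.911, -0.411, -0.004], [-0.411, 0.911, -0.0], [0.004, 0.001, -1.0]]
contact_force: [0.0, 0.2, -2.5]
width: 0.698
gripper_force: 44.1
```

>>> arm_command --pt "0 0 0" --pt "0 0 0" --pt "0 0 0" --pt "0 0 0" --pt "0 0 0" --pt "0 0 0" --pt "0 0 0" --pt "0 0 0" --twist '[8.5,8.5,8.5,8.5,8.5,8.5,8.5,8.5]' --jaw '[0.5,0.5,0.5,0.5,0.5,0.5,0.5,0.5]'

```text
time: 15.85
tool_pos: [612.2, 63.8, 146.4]
tool_rot: [[-0.723, 0.691, -0.004], [0.691, 0.723, -0.0], [0.003, -0.003, -1.0]]
contact_force: [1.5, 0.5, -2.4]
width: 0.697
gripper_force: 44.1
```

>>> arm_command --pt "0 0 0" --pt "0 0 0" --pt "0 0 0" --pt "0 0 0" --pt "0 0 0" --pt "0 0 0" --pt "0 0 0" --twist '[8.5,8.5,8.5,8.5,8.5,0,0]' --jaw '[0.5,0.5,0.5,0.5,0.5,0.5,0.5]'

```text
time: 16.55
tool_pos: [612.7, 63.9, 147.1]
tool_rot: [[-0.076, 0.997, -0.002], [0.997, 0.076, -0.0], [0.0, -0.002, -1.0]]
contact_force: [-0.4, -0.2, -2.2]
width: 0.699
gripper_force: 44.1
```

>>> arm_command --pt "0 1.5 30" --pt "0 0 35" --pt "0 0 30" --pt "0 0 20" --pt "0 0 10" --pt "0 0 7" --pt "0 0 2" --pt "0 0 0" --twist '[0,0,0,0,0,0,0,0]' --jaw '[0.5,0.5,0.5,0.5,0.5,0.5,0.5,0.5]'

```text
time: 17.35
tool_pos: [615.9, 64.0, 15.4]
tool_rot: [[-0.073, 0.997, 0.002], [0.997, 0.073, -0.0], [-0.0, 0.002, -1.0]]
contact_force: [-0.7, -1.0, -2.3]
width: 0.698
gripper_force: 44.1
```

>>> arm_command --pt "0 0 1" --pt "0 0 0" --twist '[0,0]' --jaw '[0.5,0.5]'

```text
time: 17.55
tool_pos: [616.1, 64.0, 14.7]
tool_rot: [[-0.073, 0.997, 0.002], [0.997, 0.073, -0.0], [-0.0, 0.002, -1.0]]
contact_force: [-0.5, -0.5, -1.9]
width: 0.698
gripper_force: 44.1
```

Another 2 mm to contact, then release, lift, and go to the next jar.

>>> arm_command --pt "0 -1.5 1.5" --pt "0 0 1" --pt "0 0 0.5" --pt "0 0 0" --twist '[0,0,0,0]' --jaw '[0.5,0.5,0.5,0.5]'

```text
time: 17.95
tool_pos: [614.0, 63.8, 12.0]
tool_rot: [[-0.073, 0.997, 0.001], [0.997, 0.073, -0.0], [-0.0, 0.001, -1.0]]
contact_force: [-1.5, -0.8, 6.9]
width: 0.703
gripper_force: 44.9
```

>>> arm_command --pt "0 0 0" --pt "0 0 0" --pt "0 0 0" --pt "0 0 0" --pt "0 0 -10" --pt "0 0 -25" --pt "0 0 -35" --pt "0 0 -35" --twist '[0,0,0,0,0,0,0,0]' --jaw '[1,1,1,1,1,1,1,1]'

```text
time: 18.75
tool_pos: [613.1, 63.9, 116.6]
tool_rot: [[-0.073, 0.997, -0.001], [0.997, 0.073, 0.0], [0.0, -0.001, -1.0]]
contact_force: [0.8, 0.6, 0.6]
width: 1.0
gripper_force: 0.0
```

>>> arm_command --pt "0 0 -30" --pt "-35.8 -22.2 0" --pt "-35.8 -22.2 0" --pt "-35.8 -22.2 0" --pt "-35.8 -22.2 0" --pt "-35.8 -22.2 0" --pt "-35.8 -22.2 0" --pt "-35.8 -22.2 0" --twist '[0,0,0,0,0,0,0,0]' --jaw '[1,1,1,1,1,1,1,1]'

```text
time: 19.55
tool_pos: [476.1, -198.8, 146.4]
tool_rot: [[-0.073, 0.997, 0.001], [0.997, 0.073, -0.001], [-0.001, 0.001, -1.0]]
contact_force: [1.2, -1.3, 0.1]
width: 1.002
gripper_force: 0.0
```

```bash
python3 - <<'E' 2>/dev/null
from h import *
report()
E
```

```text
0 [685.9 159.5] (nan, nan, nan)
0 [612.1  64.9] (1.5, 4.1, 14.5)
0 [606.8 154.5] (2.7, 2.2, 14.7)
```

>>> arm_command --pt "-35.8 -22.2 0" --pt "-35.8 -22.2 0" --pt "-35.8 -22.2 0" --pt "-35.8 -22.2 0" --pt "-35.8 -22.2 0" --pt "0 0 0" --pt "0 0 0" --twist '[0,0,0,0,0,3.9,0]' --jaw '[1,1,1,1,1,1,1]'

```text
time: 20.3
tool_pos: [378.6, -385.0, 146.0]
tool_rot: [[-0.002, 1.0, 0.001], [1.0, 0.002, -0.0], [-0.0, 0.001, -1.0]]
contact_force: [0.1, 0.1, -0.4]
width: 0.999
gripper_force: 0.0
```

```bash
python3 - <<'E' 2>/dev/null
from h import *
report()
E
```

```text
4 [ 487.  -388.2] (64.8, 72.7, 11.5)
4 [ 380.7 -382.5] (-12.3, 0.2, 14.4)
0 [686.  158.9] (nan, nan, nan)
0 [612.2  64.9] (1.7, 4.1, 14.4)
0 [607.  154.7] (1.9, 2.2, 14.7)
```

>>> arm_command --pt "0 2.4 30" --pt "0 0 30" --pt "0 0 30" --pt "0 0 23" --pt "0 0 15" --pt "0 0 5" --pt "0 0 0" --twist '[0,0,0,0,0,0,0]' --jaw '[1,1,1,1,1,1,1]'

```text
time: 21.05
tool_pos: [381.8, -383.3, 12.3]
tool_rot: [[-0.006, 1.0, -0.0], [1.0, 0.006, 0.001], [0.001, -0.0, -1.0]]
contact_force: [-0.1, 0.3, 0.3]
width: 1.0
gripper_force: 0.0
```

>>> arm_command --pt "0 0 0" --pt "0 0 0" --pt "0 0 0" --pt "0 0 0" --pt "0 0 0" --pt "0 0 0" --pt "0 0 0" --twist '[0,0,0,0,0,0,0]' --jaw '[0.5,0.5,0.5,0.5,0.5,0.5,0.5]'

```text
time: 21.75
tool_pos: [382.6, -385.4, 14.8]
tool_rot: [[-0.005, 1.0, 0.002], [1.0, 0.005, -0.003], [-0.003, 0.002, -1.0]]
contact_force: [0.2, 1.8, 6.2]
width: 0.703
gripper_force: 44.0
```

>>> arm_command --pt "0 0 -5" --pt "0 0 -15" --pt "0 0 -30" --pt "0 0 -35" --pt "0 0 -35" --pt "0 0 -15" --pt "15 10 0" --pt "30 20 0" --twist '[0,0,0,0,0,0,0,0]' --jaw '[0.5,0.5,0.5,0.5,0.5,0.5,0.5,0.5]'

```text
time: 22.55
tool_pos: [410.9, -340.4, 147.9]
tool_rot: [[-0.001, 1.0, 0.0], [1.0, 0.001, -0.002], [-0.002, 0.0, -1.0]]
contact_force: [0.9, -0.0, -3.2]
width: 0.7
gripper_force: 44.0
```

>>> arm_command --pt "35 23.3 0" --pt "35 23.3 0" --pt "35 23.3 0" --pt "35 23.3 0" --pt "35 23.3 0" --pt "35 23.3 0" --pt "35 23.3 0" --pt "35 23.3 0" --twist '[0,0,0,0,0,0,0,0]' --jaw '[0.5,0.5,0.5,0.5,0.5,0.5,0.5,0.5]'

```text
time: 23.35
tool_pos: [596.5, -56.2, 146.4]
tool_rot: [[-0.005, 1.0, -0.002], [1.0, 0.005, 0.0], [0.0, -0.002, -1.0]]
contact_force: [0.3, -0.5, -2.6]
width: 0.698
gripper_force: 44.0
```

>>> arm_command --pt "22 14.7 0" --pt "11.5 7.4 0" --pt "0 0 0" --pt "0 0 0" --twist '[0,0,-3.1,0]' --jaw '[0.5,0.5,0.5,0.5]'

```text
time: 23.75
tool_pos: [617.8, -24.4, 146.5]
tool_rot: [[-0.059, 0.998, -0.002], [0.998, 0.059, -0.0], [-0.0, -0.002, -1.0]]
contact_force: [-0.1, -0.2, -3.0]
width: 0.7
gripper_force: 44.1
```

>>> arm_command --pt "-2 0 30" --pt "0 0 35" --pt "0 0 30" --pt "0 0 20" --pt "0 0 10" --pt "0 0 7" --pt "0 0 2" --pt "0 0 1" --twist '[0,0,0,0,0,0,0,0]' --jaw '[0.5,0.5,0.5,0.5,0.5,0.5,0.5,0.5]'

```text
time: 24.55
tool_pos: [619.4, -26.7, 13.6]
tool_rot: [[-0.058, 0.998, 0.002], [0.998, 0.058, -0.0], [-0.001, 0.002, -1.0]]
contact_force: [-0.9, 0.1, -2.3]
width: 0.702
gripper_force: 44.2
```

>>> arm_command --pt "0 0 1" --pt "0 0 0.8" --pt "0 0 0.5" --pt "0 0 0" --twist '[0,0,0,0]' --jaw '[0.5,0.5,0.5,0.5]'

```text
time: 24.95
tool_pos: [619.1, -26.2, 10.9]
tool_rot: [[-0.059, 0.998, 0.001], [0.998, 0.059, -0.0], [-0.0, 0.001, -1.0]]
contact_force: [0.0, -0.2, -1.7]
width: 0.701
gripper_force: 44.4
```

>>> arm_command --pt "0 0 0.5" --pt "0 0 0" --pt "0 0 0" --pt "0 0 0" --pt "0 0 -10" --pt "0 0 -25" --pt "0 0 -35" --pt "0 0 -35" --twist '[0,0,0,0,0,0,0,0]' --jaw '[0.5,1,1,1,1,1,1,1]'

```text
time: 25.75
tool_pos: [618.0, -26.2, 115.8]
tool_rot: [[-0.059, 0.998, -0.001], [0.998, 0.059, 0.0], [0.0, -0.001, -1.0]]
contact_force: [0.4, -1.1, 1.4]
width: 1.003
gripper_force: 0.0
```

>>> arm_command --pt "0 0 -30" --pt "-35.5 -15.4 0" --pt "-35.5 -15.4 0" --pt "-35.5 -15.4 0" --pt "-35.5 -15.4 0" --pt "-35.5 -15.4 0" --pt "-35.5 -15.4 0" --pt "-35.5 -15.4 0" --twist '[0,0,0,0,0,0,0,0]' --jaw '[1,1,1,1,1,1,1,1]'

```text
time: 26.55
tool_pos: [525.0, -282.2, 145.7]
tool_rot: [[-0.059, 0.998, 0.001], [0.998, 0.059, -0.001], [-0.001, 0.001, -1.0]]
contact_force: [1.0, -0.1, 0.0]
width: 0.998
gripper_force: 0.0
```

>>> arm_command --pt "-35.5 -15.4 0" --pt "-35.5 -15.4 0" --pt "-35.5 -15.4 0" --pt "0 0 0" --pt "0 0 0" --pt "0 0 0" --pt "0 0 0" --pt "0 0 0" --twist '[0,0,0,-7.7,-7.7,-7.7,-7.7,-7.7]' --jaw '[1,1,1,1,1,1,1,1]'

```text
time: 27.35
tool_pos: [485.7, -390.0, 145.5]
tool_rot: [[-0.671, 0.741, 0.001], [0.741, 0.671, -0.001], [-0.001, 0.0, -1.0]]
contact_force: [-0.2, 0.1, 1.1]
width: 0.998
gripper_force: 0.0
```

>>> arm_command --pt "0 0 0" --pt "0 0 0" --pt "0 0 0" --pt "0 0 0" --pt "0 0 0" --twist '[-7.7,-7.7,-7.7,-7.7,0]' --jaw '[1,1,1,1,1]'

```text
time: 27.85
tool_pos: [485.8, -389.9, 145.4]
tool_rot: [[-0.955, 0.298, 0.001], [0.298, 0.955, -0.001], [-0.001, -0.0, -1.0]]
contact_force: [0.2, -0.5, -0.3]
width: 0.999
gripper_force: 0.0
```

```bash
python3 - <<'E' 2>/dev/null
from h import *
report()
E
```

```text
4 [ 482.5 -381.6] (35.5, 66.0, 12.4)
0 [686.  162.1] (nan, nan, nan)
0 [616.7 -25.2] (-0.8, 3.1, 14.7)
0 [612.1  65. ] (1.2, 4.2, 14.5)
0 [607.  154.7] (2.2, 2.4, 14.6)
```

```bash
python3 - <<'E' 2>/dev/null
from h import *
t=np.load("pics/last.npz")["p"]; s,_=capture("side")
print(px("side",[[487,-390.5,74],[487,-390.5,4]]),px("top",[[487,-390.5,74]]))
a=cv2.resize(t[195:295,400:500],(400,400),interpolation=2); b=cv2.resize(s[210:310,370:470],(400,400),interpolation=2)
cv2.imwrite("pics/b1.png",np.hstack([a,b])[:,:,::-1])
E
```

```text
[[421.38765659 273.57190609]
 [418.772527   295.8226028 ]] [[474.53515546 233.29325547]]
```

View pics/b1.png

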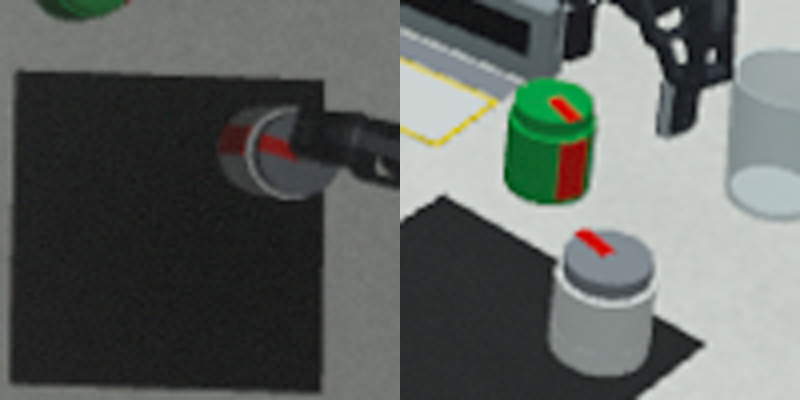

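The crop shows the last jar untouched at side (422,274), matching its measured pose, with the gripper over it.

>>> arm_command --pt "0 0 30" --pt "0 0 30" --pt "0 0 30" --pt "0 0 22" --pt "0 0 15" --pt "0 0 5" --pt "0 0 0" --twist '[0,0,0,0,0,0,0]' --jaw '[1,1,1,1,1,1,1]'

```text
time: 28.65
tool_pos: [485.4, -389.5, 12.3]
tool_rot: [[-0.954, 0.299, -0.001], [0.299, 0.954, 0.001], [0.001, 0.0, -1.0]]
contact_force: [-0.2, 0.3, 0.3]
width: 0.999
gripper_force: 0.0
```

>>> arm_command --pt "0 0 0" --pt "0 0 0" --pt "0 0 0" --pt "0 0 0" --pt "0 0 0" --pt "0 0 0" --pt "0 0 0" --twist '[0,0,0,0,0,0,0]' --jaw '[0.5,0.5,0.5,0.5,0.5,0.5,0.5]'

```text
time: 29.35
tool_pos: [486.9, -391.4, 15.2]
tool_rot: [[-0.955, 0.298, 0.003], [0.298, 0.955, -0.004], [-0.004, -0.003, -1.0]]
contact_force: [-1.0, -0.9, 6.0]
width: 0.699
gripper_force: 44.3
```

>>> arm_command --pt "0 0 -5" --pt "0 0 -15" --pt "0 0 -30" --pt "0 0 -35" --pt "0 0 -35" --pt "0 0 -15" --pt "-2.5 15 0" --pt "-5 30 0" --twist '[0,0,0,0,0,0,0,0]' --jaw '[0.5,0.5,0.5,0.5,0.5,0.5,0.5,0.5]'

```text
time: 30.15
tool_pos: [505.6, -349.4, 147.2]
tool_rot: [[-0.954, 0.301, -0.001], [0.301, 0.954, 0.0], [0.001, -0.0, -1.0]]
contact_force: [0.9, -0.2, -4.4]
width: 0.702
gripper_force: 44.5
```

>>> arm_command --pt "-5.5 33.3 0" --pt "-5.5 33.3 0" --pt "-5.5 33.3 0" --pt "-5.5 33.3 0" --pt "-5.5 33.3 0" --pt "-5.5 33.3 0" --pt "-5.5 33.3 0" --pt "-3 18 0" --twist '[0,0,0,0,0,0,0,0]' --jaw '[0.5,0.5,0.5,0.5,0.5,0.5,0.5,0.5]'

```text
time: 30.95
tool_pos: [620.1, -117.1, 145.2]
tool_rot: [[-0.956, 0.295, -0.004], [0.295, 0.956, 0.003], [0.005, 0.002, -1.0]]
contact_force: [-0.5, -0.4, -3.7]
width: 0.706
gripper_force: 44.5
```

>>> arm_command --pt "-1 7 0" --pt "0 0 0" --pt "0 0 0" --pt "0 0 0" --pt "0 0 0" --pt "0 0 0" --pt "0 0 0" --pt "0 0 0" --twist '[0,7.7,7.7,7.7,7.7,7.7,7.7,7.7]' --jaw '[0.5,0.5,0.5,0.5,0.5,0.5,0.5,0.5]'

```text
time: 31.75
tool_pos: [622.5, -116.3, 146.7]
tool_rot: [[-0.315, 0.949, -0.002], [0.949, 0.315, -0.0], [0.0, -0.002, -1.0]]
contact_force: [0.9, 0.2, -3.8]
width: 0.695
gripper_force: 44.5
```

>>> arm_command --pt "0 0 0" --pt "0 0 0" --pt "0 0 0" --pt "0 0 0" --twist '[7.7,7.7,0,0]' --jaw '[0.5,0.5,0.5,0.5]'

```text
time: 32.15
tool_pos: [622.9, -115.9, 147.0]
tool_rot: [[-0.061, 0.998, -0.001], [0.998, 0.061, -0.0], [0.0, -0.001, -1.0]]
contact_force: [-0.1, -0.6, -3.5]
width: 0.698
gripper_force: 44.5
```

```bash
python3 - <<'E' 2>/dev/null
from h import *
report()
E
```

```text
0 [686.  160.1] (nan, nan, nan)
0 [616.7 -25.2] (-0.8, 3.2, 14.6)
0 [612.1  64.7] (2.7, 4.2, 14.5)
0 [607.1 154.5] (2.9, 2.3, 14.6)
```

>>> arm_command --pt "0 0 30" --pt "0 0 35" --pt "0 0 30" --pt "0 0 20" --pt "0 0 10" --pt "0 0 7" --pt "0 0 2" --pt "0 0 1" --twist '[0,0,0,0,0,0,0,0]' --jaw '[0.5,0.5,0.5,0.5,0.5,0.5,0.5,0.5]'

```text
time: 33.0
tool_pos: [624.6, -115.6, 13.9]
tool_rot: [[-0.059, 0.998, 0.002], [0.998, 0.059, -0.001], [-0.001, 0.002, -1.0]]
contact_force: [-0.0, 0.4, -2.5]
width: 0.699
gripper_force: 44.5
```

>>> arm_command --pt "0 0 1" --pt "0 0 1" --pt "0 0 0.5" --pt "0 0 0" --twist '[0,0,0,0]' --jaw '[0.5,0.5,0.5,0.5]'

```text
time: 33.4
tool_pos: [624.4, -115.4, 11.3]
tool_rot: [[-0.059, 0.998, 0.002], [0.998, 0.059, -0.001], [-0.001, 0.002, -1.0]]
contact_force: [0.3, 0.4, -0.9]
width: 0.7
gripper_force: 44.9
```

>>> arm_command --pt "0 0 0.5" --pt "0 0 0" --pt "0 0 0" --pt "0 0 0" --pt "0 0 -10" --pt "0 0 -25" --pt "0 0 -35" --pt "0 0 -35" --twist '[0,0,0,0,0,0,0,0]' --jaw '[0.5,1,1,1,1,1,1,1]'

```text
time: 34.2
tool_pos: [623.2, -115.1, 115.8]
tool_rot: [[-0.059, 0.998, -0.001], [0.998, 0.059, 0.0], [0.0, -0.001, -1.0]]
contact_force: [0.7, -0.8, 0.3]
width: 0.999
gripper_force: 0.0
```

>>> arm_command --pt "0 0 -30" --pt "8.2 -35.2 0" --pt "8.2 -35.2 0" --pt "8.2 -35.2 0" --pt "8.2 -35.2 0" --pt "8.2 -35.2 0" --pt "0 0 0" --pt "0 0 0" --twist '[0,0,0,0,0,0,0,0]' --jaw '[1,1,0,0,0,0,0,0]'

```text
time: 35.0
tool_pos: [445.7, -84.8, 145.6]
tool_rot: [[-0.059, 0.998, 0.002], [0.998, 0.059, -0.001], [-0.001, 0.002, -1.0]]
contact_force: [0.6, 0.3, 0.6]
width: -0.0
gripper_force: 0.0
```

```bash
python3 - <<'E' 2>/dev/null
from h import *
t=report(); s,_=capture("side")
print(read_state()["width"])
a=cv2.resize(t[140:280,220:420],(560,392),interpolation=2); 
cv2.imwrite("pics/c1.png",a[:,:,::-1])
E
```

```text
0 [685.9 158.9] (nan, nan, nan)
0 [ 622.3 -115.8] (-1.3, 3.8, 14.8)
0 [616.8 -25.2] (-0.5, 3.3, 14.6)
0 [612.1  64.9] (1.8, 3.9, 14.5)
0 [607.  154.6] (2.4, 2.2, 14.6)
-0.002245750403994052
```

View pics/c1.png

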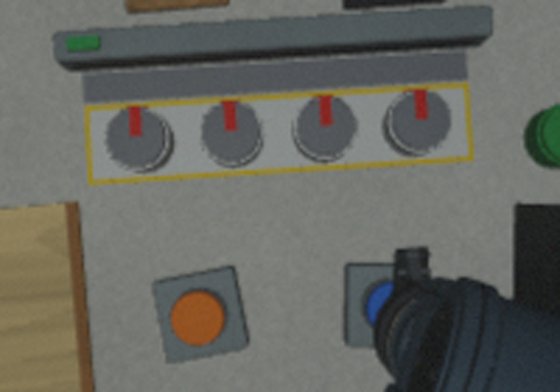

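The picture shows all four jars in a row on the strip, from (135,138) to (420,122), each with its stripe toward the bar. The gripper is over the blue plunger at (385,300).

>>> arm_command --pt "0 0 25" --pt "0 0 20" --pt "0 0 10" --pt "0 0 10" --pt "0 0 8" --pt "0 0 5" --pt "0 0 0" --twist '[0,0,0,0,0,0,0]' --jaw '[0,0,0,0,0,0,0]'

```text
time: 35.8
tool_pos: [445.3, -84.6, 66.2]
tool_rot: [[-0.059, 0.998, -0.001], [0.998, 0.059, 0.0], [0.0, -0.001, -1.0]]
contact_force: [0.9, 0.2, -0.1]
width: 0.001
gripper_force: 0.0
```

>>> arm_command --pt "0 0 2" --pt "0 0 1" --pt "0 0 0" --pt "0 0 0" --twist '[0,0,0,0]' --jaw '[0,0,0,0]'

```text
time: 36.2
tool_pos: [445.7, -84.8, 64.0]
tool_rot: [[-0.059, 0.998, 0.001], [0.998, 0.059, -0.0], [-0.0, 0.001, -1.0]]
contact_force: [-0.1, 0.4, 1.1]
width: 0.002
gripper_force: 0.0
```

```bash
python3 - <<'E' 2>/dev/null
from h import *
s,_=capture("side"); print(px("side",[[445.7,-84.8,64],[447,-85,92],[439,95,92]]))
cv2.imwrite("pics/d1.png",cv2.resize(s[160:280,240:400],(640,480),interpolation=2)[:,:,::-1])
E
```

```text
[[321.09321654 235.21386438]
 [321.41540376 226.5560415 ]
 [276.73150546 204.80097551]]
```

View pics/d1.png

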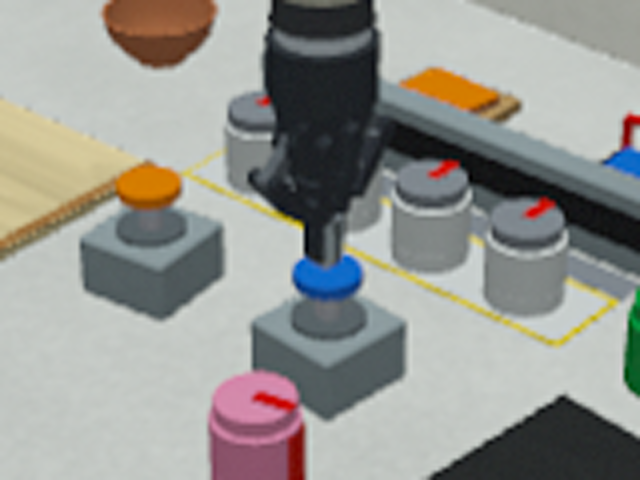

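The fingertips at (325,262) in the crop are only just touching the blue cap. The real tip sits above the reported TCP, so I'll keep pressing and watch the force.

>>> arm_command --pt "0 0 4" --pt "0 0 4" --pt "0 0 4" --pt "0 0 0" --twist '[0,0,0,0]' --jaw '[0,0,0,0]'

```text
time: 36.65
tool_pos: [446.1, -84.9, 51.8]
tool_rot: [[-0.059, 0.998, 0.001], [0.998, 0.059, -0.0], [-0.0, 0.001, -1.0]]
contact_force: [0.4, 0.2, 3.9]
width: -0.001
gripper_force: 2.1
```

>>> arm_command --pt "0 0 4" --pt "0 0 3" --pt "0 0 0" --twist '[0,0,0]' --jaw '[0,0,0]'

```text
time: 36.95
tool_pos: [446.1, -84.9, 45.3]
tool_rot: [[-0.059, 0.998, 0.001], [0.998, 0.059, -0.0], [-0.001, 0.001, -1.0]]
contact_force: [-0.4, -0.3, 6.3]
width: -0.004
gripper_force: 3.0
```

>>> arm_command --pt "0 0 4" --pt "0 0 4" --pt "0 0 2" --pt "0 0 0" --twist '[0,0,0,0]' --jaw '[0,0,0,0]'

```text
time: 37.35
tool_pos: [446.2, -84.9, 36.0]
tool_rot: [[-0.059, 0.998, 0.002], [0.998, 0.059, -0.001], [-0.001, 0.002, -1.0]]
contact_force: [-0.7, -0.4, 9.0]
width: 0.0
gripper_force: 4.4
```

>>> arm_command --pt "0 0 2" --pt "0 0 2" --pt "0 0 0" --twist '[0,0,0]' --jaw '[0,0,0]'

```text
time: 37.65
tool_pos: [446.3, -84.9, 34.1]
tool_rot: [[-0.059, 0.998, 0.002], [0.998, 0.059, -0.001], [-0.001, 0.002, -1.0]]
contact_force: [-5.0, 1.2, 17.2]
width: 0.003
gripper_force: 8.6
```

```bash
python3 - <<'E' 2>/dev/null
from h import *
t=report(); s,_=capture("side")
cv2.imwrite("pics/d2.png",cv2.resize(s[160:280,240:400],(640,480),interpolation=2)[:,:,::-1])
E
```

```text
0 [685.9 160. ] (nan, nan, nan)
0 [ 622.2 -115.8] (-1.3, 3.7, 14.8)
0 [616.8 -25.4] (0.2, 3.2, 14.6)
0 [612.   65.1] (1.2, 3.9, 14.5)
0 [607.  154.7] (2.2, 2.3, 14.7)
```

View pics/d2.png

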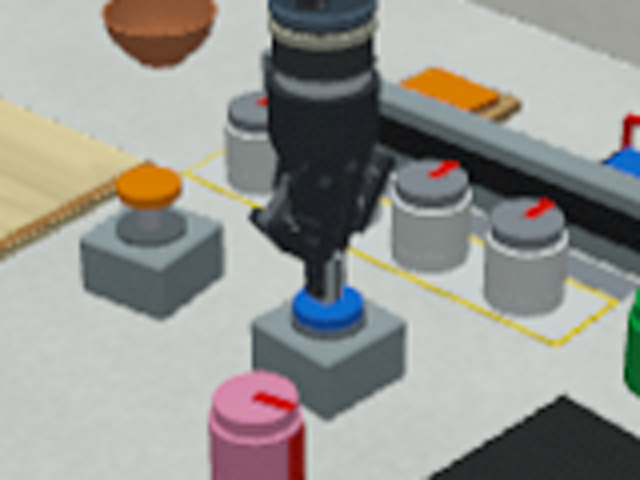

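The blue plunger is fully down, its cap sitting on the housing at (328,305). The jars are undisturbed. Next I lift and start moving jars to the board, keeping the current tool yaw throughout.

>>> arm_command --pt "0 0 -10" --pt "0 0 -20" --pt "0 0 -34" --pt "0 0 -30" --pt "0 0 -20" --pt "32.5 25.2 0" --pt "32.5 25.2 0" --pt "32.5 25.2 0" --twist '[0,0,0,0,0,0,0,0]' --jaw '[0,0,0,0,0,1,1,1]'

```text
time: 38.55
tool_pos: [515.6, 18.0, 144.3]
tool_rot: [[-0.058, 0.998, -0.001], [0.998, 0.058, -0.0], [-0.0, -0.001, -1.0]]
contact_force: [-0.1, -0.4, -0.0]
width: 0.508
gripper_force: 0.0
```

>>> arm_command --pt "32.5 25.2 0" --pt "32.5 25.2 0" --pt "32.5 25.2 0" --pt "32.2 25.3 0" --pt "0 0 0" --pt "0 0 0" --twist '[0,0,0,0,0,0]' --jaw '[1,1,1,1,1,1]'

```text
time: 39.15
tool_pos: [607.5, 153.1, 142.6]
tool_rot: [[-0.06, 0.998, -0.004], [0.998, 0.06, -0.001], [-0.001, -0.004, -1.0]]
contact_force: [-0.9, -0.9, -0.8]
width: 1.003
gripper_force: 0.0
```

```bash
python3 - <<'E' 2>/dev/null
from h import *
t=report(); s,_=capture("side")
cv2.imwrite("pics/d3.png",cv2.resize(s[130:250,220:380],(640,480),interpolation=2)[:,:,::-1])
E
```

```text
0 [ 622.2 -115.8] (-1.3, 3.9, 14.8)
0 [616.7 -25.2] (-0.7, 3.3, 14.6)
0 [612.1  64.9] (1.9, 4.1, 14.5)
0 [602.1 142.6] (nan, nan, nan)
```

View pics/d3.png

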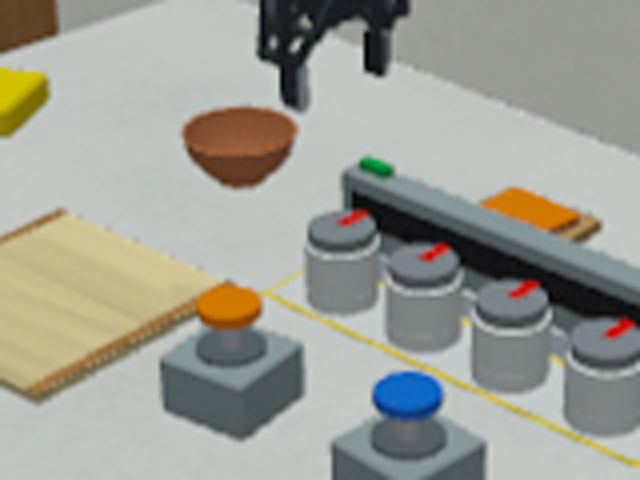

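The jars stand in place on the strip at (343,262) to (605,375), both plungers are up, and the gripper is above the first jar.

>>> arm_command --pt "0 0 30" --pt "0 0 30" --pt "0 0 30" --pt "0 0 24" --pt "0 0 14" --pt "0 0 5" --pt "0 0 0" --twist '[0,0,0,0,0,0,0]' --jaw '[1,1,1,1,1,1,1]'

```text
time: 39.95
tool_pos: [608.1, 151.9, 11.8]
tool_rot: [[-0.058, 0.998, -0.0], [0.998, 0.058, -0.0], [-0.0, -0.0, -1.0]]
contact_force: [0.0, 0.2, 0.2]
width: 1.0
gripper_force: 0.0
```

>>> arm_command --pt "0 0 0" --pt "0 0 0" --pt "0 0 0" --pt "0 0 0" --pt "0 0 0" --pt "0 0 0" --pt "0 0 0" --twist '[0,0,0,0,0,0,0]' --jaw '[0.5,0.5,0.5,0.5,0.5,0.5,0.5]'

```text
time: 40.65
tool_pos: [609.8, 152.6, 14.4]
tool_rot: [[-0.059, 0.998, 0.004], [0.998, 0.059, 0.0], [-0.0, 0.004, -1.0]]
contact_force: [-2.0, -0.6, 6.1]
width: 0.695
gripper_force: 42.6
```

>>> arm_command --pt "0 0 -5" --pt "0 0 -15" --pt "0 0 -30" --pt "0 0 -35" --pt "0 0 -35" --pt "0 0 -15" --pt "15 -7.5 0" --pt "30 -15 0" --twist '[0,0,0,0,0,0,0,0]' --jaw '[0.5,0.5,0.5,0.5,0.5,0.5,0.5,0.5]'

```text
time: 41.45
tool_pos: [583.9, 195.3, 146.8]
tool_rot: [[-0.055, 0.998, 0.001], [0.998, 0.055, -0.0], [-0.0, 0.001, -1.0]]
contact_force: [0.7, 0.1, -2.9]
width: 0.693
gripper_force: 44.1
```

>>> arm_command --pt "36 -18 0" --pt "36 -18 0" --pt "36 -18 0" --pt "36 -18 0" --pt "30 -15 0" --pt "15.1 -7.4 0" --pt "0 0 0" --twist '[0,0,0,0,0,0,0]' --jaw '[0.5,0.5,0.5,0.5,0.5,0.5,0.5]'

```text
time: 42.15
tool_pos: [475.2, 381.4, 145.3]
tool_rot: [[-0.063, 0.998, -0.003], [0.998, 0.063, -0.001], [-0.0, -0.003, -1.0]]
contact_force: [-0.4, -0.7, -3.6]
width: 0.695
gripper_force: 44.1
```

>>> arm_command --pt "0 0 30" --pt "0 0 30" --pt "0 0 30" --pt "0 0 15" --pt "0 0 8" --pt "0 0 4" --pt "0 0 0" --pt "0 0 0" --twist '[0,0,0,0,0,0,0,0]' --jaw '[0.5,0.5,0.5,0.5,0.5,0.5,0.5,0.5]'

```text
time: 42.95
tool_pos: [479.1, 380.0, 31.5]
tool_rot: [[-0.059, 0.998, 0.003], [0.998, 0.059, 0.002], [0.001, 0.003, -1.0]]
contact_force: [-0.1, -0.2, -3.4]
width: 0.695
gripper_force: 44.2
```

Contact is expected at about 26.4.

>>> arm_command --pt "0 0 2" --pt "0 0 2" --pt "0 0 1" --pt "0 0 0.5" --pt "0 0 0" --twist '[0,0,0,0,0]' --jaw '[0.5,0.5,0.5,0.5,0.5]'

```text
time: 43.45
tool_pos: [478.6, 379.9, 26.4]
tool_rot: [[-0.059, 0.998, 0.002], [0.998, 0.059, 0.001], [0.001, 0.002, -1.0]]
contact_force: [-1.7, -0.4, 4.7]
width: 0.693
gripper_force: 45.2
```

>>> arm_command --pt "0 0 0" --pt "0 0 0" --pt "0 0 0" --pt "0 0 -10" --pt "0 0 -25" --pt "0 0 -35" --pt "0 0 -35" --pt "0 0 -15" --twist '[0,0,0,0,0,0,0,0]' --jaw '[1,1,1,1,1,1,1,1]'

```text
time: 44.25
tool_pos: [479.8, 380.5, 149.3]
tool_rot: [[-0.059, 0.998, 0.006], [0.998, 0.059, 0.004], [0.004, 0.006, -1.0]]
contact_force: [-0.3, 0.7, -0.3]
width: 0.999
gripper_force: 0.0
```

>>> arm_command --pt "-35.9 12.9 0" --pt "-35.9 12.9 0" --pt "-35.9 12.9 0" --pt "-35.9 12.9 0" --pt "-35.9 12.9 0" --pt "-35.9 12.9 0" --pt "-35.9 12.9 0" --twist '[0,0,0,0,0,0,0]' --jaw '[1,1,1,1,1,1,1]'

```text
time: 44.95
tool_pos: [583.0, 132.3, 143.5]
tool_rot: [[-0.059, 0.998, -0.001], [0.998, 0.059, -0.0], [0.0, -0.001, -1.0]]
contact_force: [0.3, 0.9, -0.6]
width: 0.999
gripper_force: 0.0
```

>>> arm_command --pt "-35.9 13 0" --pt "-36 13 0" --pt "0 0 0" --twist '[0,0,0]' --jaw '[1,1,1]'

```text
time: 45.25
tool_pos: [614.3, 58.7, 143.0]
tool_rot: [[-0.053, 0.999, -0.0], [0.999, 0.053, -0.002], [-0.002, -0.0, -1.0]]
contact_force: [-0.6, 1.1, -0.2]
width: 1.004
gripper_force: 0.0
```

```bash
python3 - <<'E' 2>/dev/null
from h import *
report()
E
```

```text
0 [ 622.4 -115.6] (-2.0, 4.0, 14.7)
0 [616.7 -25.2] (-0.5, 3.1, 14.6)
12 [476.8 380.8] (8.8, 3.7, 14.3)
```

>>> arm_command --pt "0 0 0" --pt "0 0 0" --twist '[0,0]' --jaw '[1,1]'

```text
time: 45.5
tool_pos: [612.5, 64.7, 143.9]
tool_rot: [[-0.06, 0.998, -0.001], [0.998, 0.06, 0.0], [0.0, -0.001, -1.0]]
contact_force: [0.4, 0.8, 0.2]
width: 0.996
gripper_force: 0.0
```

```bash
python3 - <<'E' 2>/dev/null
from h import *
s,_=capture("side"); print(px("side",[[614,63.8,70]]))
cv2.imwrite("pics/e1.png",cv2.resize(s[130:250,220:380],(640,480),interpolation=2)[:,:,::-1])
E
```

```text
[[325.59864784 194.64738818]]
```

View pics/e1.png

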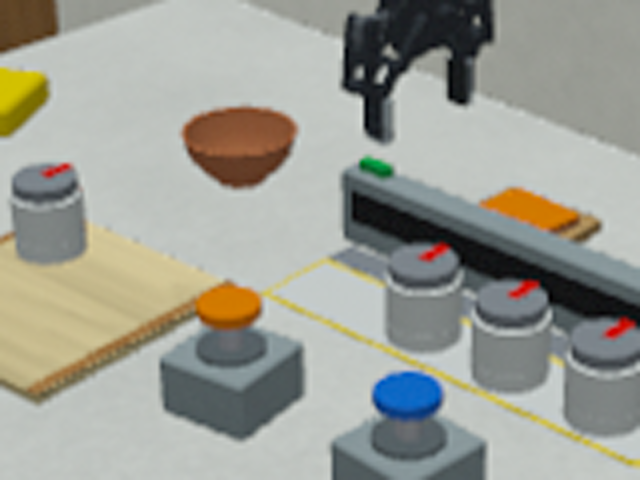

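The first jar stands on the board at (47,215). The next jar is in place at (422,295).

>>> arm_command --pt "0 0 30" --pt "0 0 30" --pt "0 0 30" --pt "0 0 24" --pt "0 0 14" --pt "0 0 5" --pt "0 0 0" --twist '[0,0,0,0,0,0,0]' --jaw '[1,1,1,1,1,1,1]'

```text
time: 46.25
tool_pos: [612.7, 64.1, 11.0]
tool_rot: [[-0.06, 0.998, -0.001], [0.998, 0.06, 0.0], [0.0, -0.001, -1.0]]
contact_force: [0.4, -0.2, 0.3]
width: 1.003
gripper_force: 0.0
```

>>> arm_command --pt "0 0 0" --pt "0 0 0" --pt "0 0 0" --pt "0 0 0" --pt "0 0 0" --pt "0 0 0" --pt "0 0 0" --twist '[0,0,0,0,0,0,0]' --jaw '[0.5,0.5,0.5,0.5,0.5,0.5,0.5]'

```text
time: 46.95
tool_pos: [614.8, 63.6, 13.8]
tool_rot: [[-0.059, 0.998, 0.004], [0.998, 0.059, 0.0], [0.0, 0.004, -1.0]]
contact_force: [-0.6, 0.3, 6.1]
width: 0.693
gripper_force: 43.4
```

>>> arm_command --pt "0 0 -5" --pt "0 0 -15" --pt "0 0 -30" --pt "0 0 -35" --pt "0 0 -35" --pt "0 0 -15" --pt "15 -8 0" --pt "30 -16 0" --twist '[0,0,0,0,0,0,0,0]' --jaw '[0.5,0.5,0.5,0.5,0.5,0.5,0.5,0.5]'

```text
time: 47.75
tool_pos: [586.9, 106.2, 146.3]
tool_rot: [[-0.055, 0.998, 0.001], [0.998, 0.055, -0.0], [-0.0, 0.001, -1.0]]
contact_force: [-0.2, 1.7, -2.9]
width: 0.698
gripper_force: 43.9
```

>>> arm_command --pt "33 -17.7 0" --pt "33 -17.7 0" --pt "33 -17.7 0" --pt "33 -17.7 0" --pt "22 -11.8 0" --pt "13.3 -7.1 0" --pt "0 0 0" --twist '[0,0,0,0,0,0,0]' --jaw '[0.5,0.5,0.5,0.5,0.5,0.5,0.5]'

```text
time: 48.45
tool_pos: [484.9, 270.3, 145.2]
tool_rot: [[-0.062, 0.998, -0.002], [0.998, 0.062, -0.0], [-0.0, -0.002, -1.0]]
contact_force: [0.2, -0.2, -2.8]
width: 0.695
gripper_force: 43.9
```

>>> arm_command --pt "0 0 30" --pt "0 0 30" --pt "0 0 30" --pt "0 0 15" --pt "0 0 8" --pt "0 0 4" --pt "0 0 0" --pt "0 0 0" --twist '[0,0,0,0,0,0,0,0]' --jaw '[0.5,0.5,0.5,0.5,0.5,0.5,0.5,0.5]'

```text
time: 49.25
tool_pos: [488.3, 269.2, 30.8]
tool_rot: [[-0.059, 0.998, 0.003], [0.998, 0.059, 0.001], [0.001, 0.003, -1.0]]
contact_force: [0.5, 0.1, -2.3]
width: 0.698
gripper_force: 43.9
```

>>> arm_command --pt "0 0 2" --pt "0 0 2" --pt "0 0 1" --pt "0 0 0.5" --pt "0 0 0" --twist '[0,0,0,0,0]' --jaw '[0.5,0.5,0.5,0.5,0.5]'

```text
time: 49.75
tool_pos: [487.8, 269.2, 25.8]
tool_rot: [[-0.059, 0.998, 0.002], [0.998, 0.059, 0.001], [0.001, 0.002, -1.0]]
contact_force: [-2.6, -0.8, 5.6]
width: 0.695
gripper_force: 44.8
```

>>> arm_command --pt "0 0 0" --pt "0 0 0" --pt "0 0 0" --pt "0 0 -10" --pt "0 0 -25" --pt "0 0 -35" --pt "0 0 -35" --pt "0 0 -15" --twist '[0,0,0,0,0,0,0,0]' --jaw '[1,1,1,1,1,1,1,1]'

```text
time: 50.55
tool_pos: [489.1, 269.6, 148.5]
tool_rot: [[-0.059, 0.998, 0.007], [0.998, 0.059, 0.003], [0.002, 0.007, -1.0]]
contact_force: [0.5, -0.5, -0.4]
width: 0.998
gripper_force: 0.0
```

>>> arm_command --pt "-33.6 12.6 0" --pt "-33.6 12.6 0" --pt "-33.6 12.6 0" --pt "-33.6 12.6 0" --pt "-33.6 12.6 0" --twist '[0,0,0,0,0]' --jaw '[1,1,1,1,1]'

```text
time: 51.05
tool_pos: [559.9, 103.5, 143.0]
tool_rot: [[-0.059, 0.998, -0.001], [0.998, 0.059, 0.0], [0.0, -0.001, -1.0]]
contact_force: [0.3, 0.2, -0.2]
width: 0.999
gripper_force: 0.0
```

```bash
python3 - <<'E' 2>/dev/null
from h import *
report()
E
```

```text
0 [ 622.5 -115.9] (-0.9, 4.2, 14.7)
0 [616.8 -25.2] (-0.8, 3.2, 14.6)
12 [476.6 380.9] (8.3, 3.6, 14.4)
```

>>> arm_command --pt "-33.6 12.5 0" --pt "-33.6 12.5 0" --pt "-33.6 12.5 0" --pt "-33.6 12.5 0" --pt "0 0 0" --pt "0 0 0" --pt "0 0 0" --twist '[0,0,0,0,0,0,0]' --jaw '[1,1,1,1,1,1,1]'

```text
time: 51.8
tool_pos: [617.1, -25.6, 143.2]
tool_rot: [[-0.059, 0.998, -0.001], [0.998, 0.059, 0.001], [0.001, -0.001, -1.0]]
contact_force: [-0.6, 0.6, 0.5]
width: 1.001
gripper_force: 0.0
```

>>> arm_command --pt "0 1 30" --pt "0 0 30" --pt "0 0 30" --pt "0 0 24" --pt "0 0 14" --pt "0 0 5" --pt "0 0 0" --twist '[0,0,0,0,0,0,0]' --jaw '[1,1,1,1,1,1,1]'

```text
time: 52.5
tool_pos: [618.2, -25.7, 10.5]
tool_rot: [[-0.06, 0.998, -0.001], [0.998, 0.06, 0.0], [0.0, -0.001, -1.0]]
contact_force: [-0.3, 1.3, 0.2]
width: 0.997
gripper_force: 0.0
```

>>> arm_command --pt "0 0 0" --pt "0 0 0" --pt "0 0 0" --pt "0 0 0" --pt "0 0 0" --pt "0 0 0" --pt "0 0 0" --twist '[0,0,0,0,0,0,0]' --jaw '[0.5,0.5,0.5,0.5,0.5,0.5,0.5]'

```text
time: 53.2
tool_pos: [620.2, -26.6, 13.3]
tool_rot: [[-0.059, 0.998, 0.004], [0.998, 0.059, -0.0], [-0.001, 0.004, -1.0]]
contact_force: [-1.3, 1.0, 6.7]
width: 0.692
gripper_force: 43.7
```

>>> arm_command --pt "0 0 -5" --pt "0 0 -15" --pt "0 0 -30" --pt "0 0 -35" --pt "0 0 -35" --pt "0 0 -15" --pt "15 -8.3 0" --pt "30 -16.6 0" --twist '[0,0,0,0,0,0,0,0]' --jaw '[0.5,0.5,0.5,0.5,0.5,0.5,0.5,0.5]'

```text
time: 54.0
tool_pos: [592.7, 15.4, 147.2]
tool_rot: [[-0.055, 0.998, 0.004], [0.998, 0.055, -0.001], [-0.001, 0.003, -1.0]]
contact_force: [-1.3, 1.4, -2.6]
width: 0.7
gripper_force: 44.0
```

>>> arm_command --pt "36 -20 0" --pt "36 -20 0" --pt "36 -20 0" --pt "36 -20 0" --pt "36 -20 0" --pt "36 -20 0" --pt "36 -20 0" --pt "36 -20 0" --twist '[0,0,0,0,0,0,0,0]' --jaw '[0.5,0.5,0.5,0.5,0.5,0.5,0.5,0.5]'

```text
time: 54.8
tool_pos: [413.3, 296.3, 146.3]
tool_rot: [[-0.059, 0.998, 0.001], [0.998, 0.059, 0.0], [0.0, 0.001, -1.0]]
contact_force: [0.5, 0.3, -3.2]
width: 0.694
gripper_force: 44.0
```

>>> arm_command --pt "36 -20 0" --pt "27 -15 0" --pt "13.7 -7 0" --pt "0 0 0" --pt "0 0 0" --twist '[0,0,0,0,0]' --jaw '[0.5,0.5,0.5,0.5,0.5]'

```text
time: 55.3
tool_pos: [368.4, 368.7, 145.8]
tool_rot: [[-0.059, 0.998, 0.001], [0.998, 0.059, -0.001], [-0.001, 0.001, -1.0]]
contact_force: [-0.1, 0.2, -2.7]
width: 0.692
gripper_force: 44.0
```

```bash
python3 - <<'E' 2>/dev/null
from h import *
report()
E
```

```text
0 [686. 159.] (nan, nan, nan)
0 [ 622.3 -115.7] (-1.6, 3.9, 14.8)
12 [486.  269.4] (7.6, 4.8, 14.2)
12 [476.6 380.7] (9.0, 3.4, 14.5)
```

>>> arm_command --pt "0 0 30" --pt "0 0 30" --pt "0 0 30" --pt "0 0 15" --pt "0 0 8" --pt "0 0 4" --pt "0 0 0" --pt "0 0 0" --twist '[0,0,0,0,0,0,0,0]' --jaw '[0.5,0.5,0.5,0.5,0.5,0.5,0.5,0.5]'

```text
time: 56.15
tool_pos: [369.1, 370.0, 30.2]
tool_rot: [[-0.059, 0.998, 0.002], [0.998, 0.059, 0.002], [0.002, 0.002, -1.0]]
contact_force: [0.1, -0.5, -2.4]
width: 0.694
gripper_force: 44.0
```

>>> arm_command --pt "0 0 1" --pt "0 0 1" --pt "0 0 1" --pt "0 0 0.5" --pt "0 0 0" --twist '[0,0,0,0,0]' --jaw '[0.5,0.5,0.5,0.5,0.5]'

```text
time: 56.65
tool_pos: [368.0, 369.4, 25.4]
tool_rot: [[-0.059, 0.998, 0.0], [0.998, 0.059, 0.0], [0.0, 0.0, -1.0]]
contact_force: [-0.1, 0.2, -0.5]
width: 0.694
gripper_force: 44.3
```

>>> arm_command --pt "0 0 0.5" --pt "0 0 0" --pt "0 0 0" --pt "0 0 -10" --pt "0 0 -25" --pt "0 0 -35" --pt "0 0 -35" --pt "0 0 -15" --twist '[0,0,0,0,0,0,0,0]' --jaw '[0.5,1,1,1,1,1,1,1]'

```text
time: 57.45
tool_pos: [369.9, 370.7, 149.5]
tool_rot: [[-0.059, 0.998, 0.006], [0.998, 0.059, 0.004], [0.004, 0.006, -1.0]]
contact_force: [0.7, -0.8, 0.2]
width: 1.0
gripper_force: 0.0
```

>>> arm_command --pt "-38.4 17.4 0" --pt "-38.4 17.4 0" --pt "-38.4 17.4 0" --pt "-38.4 17.4 0" --pt "-38.4 17.4 0" --pt "-38.4 17.4 0" --pt "-38.4 17.4 0" --pt "-38.4 17.4 0" --twist '[0,0,0,0,0,0,0,0]' --jaw '[1,1,1,1,1,1,1,1]'

```text
time: 58.25
tool_pos: [525.4, 69.1, 144.3]
tool_rot: [[-0.059, 0.998, -0.0], [0.998, 0.059, 0.0], [0.0, -0.0, -1.0]]
contact_force: [-0.1, 1.1, 0.5]
width: 1.003
gripper_force: 0.0
```

```bash
python3 - <<'E' 2>/dev/null
from h import *
report()
E
```

```text
0 [686.  160.9] (nan, nan, nan)
0 [ 622.3 -115.6] (-2.1, 4.0, 14.7)
12 [485.8 269.4] (7.8, 4.9, 14.2)
12 [476.8 380.8] (8.5, 3.7, 14.3)
12 [367.  369.1] (10.7, 2.8, 13.7)
```

>>> arm_command --pt "-38.4 17.4 0" --pt "-38.4 17.4 0" --pt "-38.4 17.4 0" --pt "-38.4 17.5 0" --pt "-37.7 18.5 0" --pt "0 0 0" --pt "0 0 0" --pt "0 0 0" --twist '[0,0,0,0,0,0,0,0]' --jaw '[1,1,1,1,1,1,1,1]'

```text
time: 59.1
tool_pos: [623.8, -114.0, 144.4]
tool_rot: [[-0.059, 0.998, -0.001], [0.998, 0.059, 0.001], [0.001, -0.001, -1.0]]
contact_force: [0.5, -0.3, -0.4]
width: 0.997
gripper_force: 0.0
```

>>> arm_command --pt "-1 0 30" --pt "0 0 30" --pt "0 0 30" --pt "0 0 24" --pt "0 0 15" --pt "0 0 5" --pt "0 0 0" --twist '[0,0,0,0,0,0,0]' --jaw '[1,1,1,1,1,1,1]'

```text
time: 59.8
tool_pos: [624.0, -115.2, 10.6]
tool_rot: [[-0.06, 0.998, -0.0], [0.998, 0.06, 0.0], [0.0, -0.0, -1.0]]
contact_force: [-0.3, 0.1, -0.2]
width: 1.003
gripper_force: 0.0
```

>>> arm_command --pt "0 0 0" --pt "0 0 0" --pt "0 0 0" --pt "0 0 0" --pt "0 0 0" --pt "0 0 0" --pt "0 0 0" --twist '[0,0,0,0,0,0,0]' --jaw '[0.5,0.5,0.5,0.5,0.5,0.5,0.5]'

```text
time: 60.5
tool_pos: [625.6, -116.5, 13.4]
tool_rot: [[-0.059, 0.998, 0.003], [0.998, 0.059, -0.001], [-0.001, 0.003, -1.0]]
contact_force: [-1.9, 0.5, 5.6]
width: 0.698
gripper_force: 43.6
```

>>> arm_command --pt "0 0 -5" --pt "0 0 -15" --pt "0 0 -30" --pt "0 0 -35" --pt "0 0 -35" --pt "0 0 -15" --pt "15 -8.6 0" --pt "30 -17.2 0" --twist '[0,0,0,0,0,0,0,0]' --jaw '[0.5,0.5,0.5,0.5,0.5,0.5,0.5,0.5]'

```text
time: 61.3
tool_pos: [597.5, -74.5, 147.0]
tool_rot: [[-0.056, 0.998, 0.003], [0.998, 0.056, -0.002], [-0.002, 0.003, -1.0]]
contact_force: [-0.4, 1.7, -4.0]
width: 0.697
gripper_force: 44.5
```

>>> arm_command --pt "36 -20.7 0" --pt "36 -20.7 0" --pt "36 -20.7 0" --pt "36 -20.7 0" --pt "36 -20.7 0" --pt "36 -20.7 0" --pt "36 -20.7 0" --pt "36 -20.7 0" --twist '[0,0,0,0,0,0,0,0]' --jaw '[0.5,0.5,0.5,0.5,0.5,0.5,0.5,0.5]'

```text
time: 62.1
tool_pos: [412.6, 206.4, 146.2]
tool_rot: [[-0.058, 0.998, 0.001], [0.998, 0.058, 0.0], [0.0, 0.001, -1.0]]
contact_force: [0.9, 0.6, -3.1]
width: 0.7
gripper_force: 44.5
```

>>> arm_command --pt "33 -19 0" --pt "22.9 -13.1 0" --pt "0 0 0" --pt "0 0 0" --twist '[0,0,0,0]' --jaw '[0.5,0.5,0.5,0.5]'

```text
time: 62.5
tool_pos: [378.2, 259.3, 146.0]
tool_rot: [[-0.061, 0.998, 0.001], [0.998, 0.061, -0.0], [-0.001, 0.001, -1.0]]
contact_force: [1.0, -0.2, -3.3]
width: 0.7
gripper_force: 44.5
```

```bash
python3 - <<'E' 2>/dev/null
from h import *
report()
E
```

```text
0 [686.  158.1] (nan, nan, nan)
12 [485.8 269.3] (8.0, 4.9, 14.2)
12 [476.6 380.8] (8.6, 3.5, 14.4)
12 [380.5 373. ] (-35.4, -3.1, 2.2)
```

>>> arm_command --pt "0 0 30" --pt "0 0 30" --pt "0 0 30" --pt "0 0 15" --pt "0 0 8" --pt "0 0 4" --pt "0 0 0" --pt "0 0 0" --twist '[0,0,0,0,0,0,0,0]' --jaw '[0.5,0.5,0.5,0.5,0.5,0.5,0.5,0.5]'

```text
time: 63.35
tool_pos: [379.6, 259.4, 29.9]
tool_rot: [[-0.058, 0.998, 0.002], [0.998, 0.058, 0.001], [0.001, 0.002, -1.0]]
contact_force: [0.2, -1.0, -4.0]
width: 0.699
gripper_force: 44.5
```

>>> arm_command --pt "0 0 1" --pt "0 0 1" --pt "0 0 1" --pt "0 0 0.8" --pt "0 0 0" --twist '[0,0,0,0,0]' --jaw '[0.5,0.5,0.5,0.5,0.5]'

```text
time: 63.85
tool_pos: [378.5, 259.3, 25.5]
tool_rot: [[-0.059, 0.998, 0.001], [0.998, 0.059, 0.0], [0.0, 0.001, -1.0]]
contact_force: [-1.5, -0.3, 0.6]
width: 0.695
gripper_force: 45.0
```

Release, lift, and move clear toward -y.

>>> arm_command --pt "0 0 0.3" --pt "0 0 0" --pt "0 0 0" --pt "0 0 0" --pt "0 0 -10" --pt "0 0 -25" --pt "0 0 -35" --pt "0 0 -35" --twist '[0,0,0,0,0,0,0,0]' --jaw '[0.5,1,1,1,1,1,1,1]'

```text
time: 64.65
tool_pos: [378.1, 258.9, 130.9]
tool_rot: [[-0.059, 0.998, -0.0], [0.998, 0.059, -0.0], [-0.0, -0.0, -1.0]]
contact_force: [0.1, 0.2, -0.0]
width: 0.998
gripper_force: 0.0
```

>>> arm_command --pt "0 0 -30" --pt "-35 0 0" --pt "-35 0 0" --pt "-35 0 0" --pt "-35 0 0" --pt "-35 0 0" --pt "0 0 0" --pt "0 0 0" --twist '[0,0,0,0,0,0,0,0]' --jaw '[1,1,1,1,1,1,1,1]'

```text
time: 65.45
tool_pos: [389.0, 83.9, 160.2]
tool_rot: [[-0.056, 0.998, 0.001], [0.998, 0.056, 0.001], [0.001, 0.001, -1.0]]
contact_force: [-0.0, -0.1, -1.1]
width: 1.002
gripper_force: 0.0
```

```bash
python3 - <<'E' 2>/dev/null
from h import *
t=report(); s,_=capture("side")
cv2.imwrite("pics/f1.png",np.vstack([t[90:310,150:490],s[130:300,150:490]])[:,:,::-1])
E
```

```text
0 [686.  158.3] (nan, nan, nan)
12 [485.8 269.1] (8.7, 4.7, 14.3)
12 [476.6 380.9] (8.2, 3.5, 14.4)
12 [377.2 258.7] (6.3, 4.3, 13.7)
12 [366.8 369. ] (10.7, 3.3, 13.8)
```

View pics/f1.png

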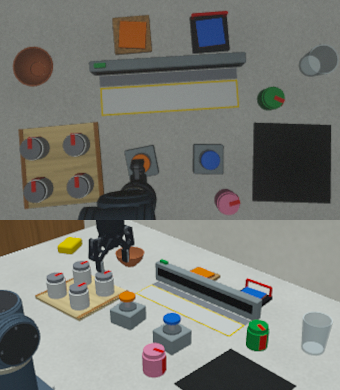

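All four jars stand upright on the board, at (35,147), (76,145), (40,189) and (78,185). Both plungers are up, the bowl and pot are where they started, and the gripper is clear, so I'm handing in.

```bash
python3 -c "
from cell import *
print(close_job())"
```

```text
the job is handed in; nothing more can be done
None
```

The job is handed in, with no verdict returned: all four jars were scanned with their stripes facing the bar, the blue plunger (job tile's colour) was pushed fully down and is up again, and all four now stand upright on the ware board.

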